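# Fetch the coverslip rack out of the rinse tank with the hook rod

### The arm

A 6-joint arm with a two-finger parallel gripper is mounted at the origin on the work surface. World frame = base frame: x ahead of the robot, y to its left, z up, the work surface at z = 0. Lengths are in m, angles in rad, forces in N, time in s.
With the tool pointing down it reaches from about 0.375 to 0.9 m from the base axis. Payload 3.1 kg.
Tool frame: the origin (TCP) lies at the very end of the fingers, on their centre line; the grasp point (between the pads) lies 19 mm behind it (tcp_to_grasp is the distance from the TCP to the grasp point, in m); z points along the fingers, y is the direction in which the jaws open and shut (so a half turn about z gives the same grasp; the last joint's range is limited). The gripper opens to 85 mm and grips with 20 to 120 N. Pads are 22 mm wide; open, the fingers measure 114 mm over their backs; the gripper's body (76 mm by 85 mm) begins 54 mm behind the grasp point. The pads swing forward as they close: fully open they stand 13 mm farther back than shut.
Start: joints at [0.964, 0.527, 1.433, -0, 1.181, -0.178], TCP at [0.26, 0.568, 0.231] pointing down, gripper open.
Joint ranges: [-3.08, 3.08], [-0.75, 2.2], [0.22, 2.44], [-1.43, 4.57], [0, 2.65], [-2.85, 2.85]. Speed limits (rad/s): [2.79, 2.79, 3.14, 3.14, 3.14, 3.14].

### API

Orientations are given as a unit quaternion [x, y, z, w].
In Python, from station import sense, snapshot, camera_info, sign_off, tcp_to_grasp gives the robot as it stands.
- The arm moves only by the shell command python3 -m inch 'ROWS' [FORCE]. ROWS is JSON, a list of rows, each a list of 3 entries, a list of its own where there are three numbers: the closure, from -1 (fully open) to 1 (shut), so that 0 is half open, then the shift along the tool's x, y, z normalised to -1 to 1, where 1 is 10 cm, then the turn, a rotation vector about the tool's x, y, z normalised to -1 to 1, where 1 is 360 degrees. In form: [[jaw, [dx, dy, dz], [ax, ay, az]], ...]. A call has 1 to 20 rows; each row is the pose to reach, as a shift and turn from the pose commanded when the call began, along the tool's axes at that moment, turning the shorter way round; what a row does not reach only later rows make up. A row lasts 1/10 s, in which the tool goes at most 50 mm and 8.59 degrees, less where a joint would pass 70% of its speed; a pose out of reach is approached as far as the arm can. A call with a number of a shift or a turn outside -1 to 1 is refused whole. A call with a gripper value outside its range is refused whole. The fingers move at their own pace and stop on an object; FORCE is the grip in N (left out, the last holds). Time passes only in rows, so rows that repeat a pose let the fingers close. It gives the time, the measured TCP pose, the force and the opening at its end, in the units of the state.
- sense(): the state, without advancing time (a new reading comes with each control period).
- snapshot(name): name is "scene" or "top" or "wrist"; returns (picture, depth): 400x640x3 uint8, blue, green, red; 400x640 float32, m along the optical axis (not along the pixel's ray), 0 where there is no reading.
- camera_info(name): a dict with "K" (3x3 intrinsics, pixels), "dist" ([k1, k2, p1, p2, k3] as OpenCV has them; the pictures are not rectified), "origin" and "orientation" of the camera in the world. Camera axes: x right, y down, z forward; pixel columns grow to the right and rows downward; lengths in m; the calibration is good to about 2 mm. A picture is of the moment at which its call begins: read the wrist's pose just before it. camera_info takes no time and is no camera call; for the wrist camera it gives the pose at the moment of the call.
- sign_off(): hands the job in, once; it reports no verdict.
The state is a dict: "t": time; "q": joint angles; "qd": joint speeds; "tau": joint torques, N m; "tcp_pos": TCP position; "tool_rot": TCP orientation; "force": force on the tool from outside, world axes, zero at the start; "ft_torque": the same for the moment, N m; "finger_gap": opening from 0.0 (shut) to 1.0 (fully open).
Only numpy, scipy, OpenCV 4.12 (cv2) and the standard library are available. Lean on these libraries where they do the work, as an engineer would, in place of code of your own. Each camera call takes 0.05 s, during which the arm holds its last target.

### The job

Take the hook rod from its stand and use it to unhang the coverslip rack that hangs deep inside the narrow clear rinse tank: hook its handle bar, ease it up and out past the keeper clip, and lift it out. Pull gently, never harder than about 10 N, and do not touch the rack with the gripper. Set the rack down gently, standing in the steel drip tray, unhook it and hang the rod back upright in its stand, disturbing nothing else.

Things in the scene. Friction and masses are not known exactly. Their poses are not given: they have to be found in the camera images.
- rod_grip (a point): Centre of the upright grey handle of the loose hook rod (140 g): 22 x 22 mm, 50 mm tall, on a 40 x 40 x 5 mm flange whose underside is 30 mm below this point. Below hangs a steel strip bent into a J. z is up along the rod, x is the way the hook's foot points.
- rod_hook (a point): On the hook rod's axis, 115 mm below rod_grip: upper face of the J's foot, middle of the 9 mm slot where a bar comes to lie. Strip 10 mm wide (y). Shank 4 mm thick at x -8.5 to -4.5 mm, going up to the flange; foot 4 mm thick below this point, to x = +7.5 mm; tip at x 4.5 to 7.5 mm, turned up 6 mm above this point.
- stand_seat (a point): Fixed aluminium fork stand, yaw varies: middle of the fork's top face, 105 mm above the table. Two arms, each 50 mm long (x) and 18 mm wide, leave a 22 mm wide slot along x, open above and at both ends. The rod's shank hangs in the slot, its flange lies on the arms, its axis near this point, its foot along the stand's +x. Base 90 x 90 mm.
- tank: Clear plastic rinse tank in which the rack hangs, fixed, yaw varies; origin in the middle of its underside, z up, x away from the robot. Inside 67 mm (x) by 60 mm (y), walls 4 mm, open top, rim 150 mm high, floor at 4 mm.
- tank_seat (a point): In the tank, 79.5 mm above its underside, x = +11.5 mm, axes of the tank: middle between the tops of two ledges (5 mm wide, at y = +-13 mm) that stand out from the +x wall. The rack's handle bar lies on both over this point (play 1 mm in x), 5 mm blocks behind it. Between the two ledges, lips and roof strips (see tank_clip) 21 mm are free in y for the hook.
- tank_clip (a point): Keeper clip, point 6 mm before (-x of) tank_seat: front of its two lips (2.5 mm thick, at the ledges' y). They rise 4 to 28 mm over the ledges: varies, NOT measured, this point does not show it. 6.5 mm over their tops is a spring roof (8 N/mm, 4 mm give) to x = 3.5 mm of the tank. Lift the bar till it is felt to meet the roof, then draw it to -x between roof and lips.
- tank_clear (a point): Point in the tank, 26 mm to -x of tank_seat, same height: only with its bar at about this x can the rack rise freely, since the lips reach down 30 mm from their tops and would catch the rack's body. From there the rack has 4 to 5 mm left to the tank's -x wall.
- rack: Loose steel coverslip rack, about 80 g: base plate 28 mm (x) by 46 mm (y), body 24 x 46 mm up to 22 mm high, rigid handle of 5 mm wire with legs at y = +-21 mm and a straight level bar along y. Origin in the middle of the underside, on which it must finally stand; z up; at the start its axes are those of the tank.
- rack_bar (a point): Middle of the rack's handle bar (axis of the 5 mm wire, which runs along y for 42 mm), 64 mm above the rack's underside and 42 mm above the top of its body.
- tray: Steel drip tray, fixed, yaw varies; 150 mm (x) by 130 mm (y), rim 12 mm high, walls and floor 3 mm; origin at the middle of its underside.
- tank_b: Empty clear tank of the same make, fixed, no hanger in it; rim at 150 mm. Not used. Origin in the middle of its underside.
- bottle: White bottle, 52 mm across, 115 mm tall, loose, leave alone; origin under its centre.
- jar: Amber jar, 54 mm across, 70 mm tall, loose, leave alone; origin under its centre.
- beaker: Glass beaker, 68 mm across, 85 mm tall, loose, leave alone; origin under its centre.
- dish: Clear lidded dish, 56 mm across, 14 mm tall, loose, leave alone; origin under its centre.
- slidebox: Slide box 85 x 40 x 32 mm, loose, leave alone; origin under its centre.
Mind the look-alikes: they are no part of the job. What is meant by the part that bears rod_grip is not blue, and is the smaller of those in its own colour.

How it is judged:
On the way, in this order (a step that is already met when the one before it is completed fails the run):
1. the hook rod is lifted from its stand (distance of rod_grip from where it was at the start of the episode above 0.04 m), for 0.1 s.
2. the rack hangs on the hook, lifted clear of the tank's rim (height (world z) of rack above 0.152 m and contact force between rod and rack above 0.2 N), for 0.2 s.
At the end, for the whole second after the job is handed in: The rack stands upright (within 0.08 rad) and at rest on the floor of the drip tray, inside its rim; the hook rod hangs upright in the stand, flange flat on the fork (height within 3 mm), shank in the slot, within 25 mm of the middle; bystanders not pushed over 20 mm (x of rack in the frame of tray between -0.06 and 0.06 m and y of rack in the frame of tray between -0.05 and 0.05 m and height (world z) of rack below 0.006 m and angle between each of rack, rod_grip's own z axis and vertical below 0.08 rad and linear speed of rack below 0.02 m/s and distance between rod_grip and stand_seat below 0.042 m and z of rod_hook in the frame of stand_seat below -0.08 m and z of rod_grip in the frame of stand_seat between 0.027 and 0.033 m and y of rod_grip in the frame of stand_seat between -0.01 and 0.01 m); the robot touches nothing.
It fails at once if the hook bears on the rack with more than 12 N (contact force between rod and rack above 12 N).
It fails at once if the gripper or arm touches the rack (contact force between any of the fingers, the arm and rack above 0.3 N).
It fails at once if the rack is dropped or banged down in the tray (more than 15 N) (contact force between rack and tray above 15 N).
It fails at once if a bystander is pushed more than 20 mm or knocked over (distance of any of bottle, jar, beaker, dish, slidebox from where it was at the start of the episode above 0.02 m or angle between any of bottle, jar, beaker, dish, slidebox's own z axis and vertical above 0.4 rad).
It also fails if it takes over 64 s, if anything falls off the work surface, if the arm or the gripper's body presses on something with over 40 N, if the wrist force passes 120 N, or if a joint passes its speed limit or range.

## Working session

There is one attempt and no reset: what is moved stays moved. The work goes in short steps, Python scripts to look and compute and a shell command to move; the robot and the scene stay as the last step left them, time stands still between calls to the robot, and variables do not carry over. Pictures are saved under pics/ and viewed, and the job is handed in when it is done.

```bash
ls; mkdir -p pics; cat > h.py <<'E'
import numpy as np, cv2
from scipy.spatial.transform import Rotation as R
from station import sense, snapshot, camera_info, tcp_to_grasp
E
python3 - <<'E'
from h import *
for n in ["scene","top","wrist"]:
    ci=camera_info(n); p,d=snapshot(n)
    np.savez(f"pics/{n}0.npz",p=p,d=d,K=ci["K"],dist=ci["dist"],o=ci["origin"],q=ci["orientation"])
    cv2.imwrite(f"pics/{n}0.png",p); print(n,ci)
print(sense(),tcp_to_grasp)
E
```

```text
pics
scene {'K': array([[494.12965791,   0.        , 322.40462094],
       [  0.        , 494.12965791, 198.30029775],
       [  0.        ,   0.        ,   1.        ]]), 'dist': array([-0.1147248,  0.       ,  0.       ,  0.       ,  0.       ]), 'origin': array([ 1.43449517, -0.05877091,  0.78878616]), 'orientation': array([ 0.68462737,  0.57174893, -0.29036448, -0.34652127])}
top {'K': array([[502.39549371,   0.        , 313.69320518],
       [  0.        , 502.39549371, 205.56492324],
       [  0.        ,   0.        ,   1.        ]]), 'dist': array([-0.00439214,  0.        ,  0.        ,  0.        ,  0.        ]), 'origin': array([0.38223717, 0.08918487, 1.1946516 ]), 'orientation': array([-0.6960846 ,  0.71425257, -0.05279742,  0.05021886])}
wrist {'K': array([[352.39745052,   0.        , 314.86524373],
       [  0.        , 352.39745052, 208.18452567],
       [  0.        ,   0.        ,   1.        ]]), 'dist': array([-0.02444479,  0.        ,  0.        ,  0.        ,  0.        ]), 'origin': array([0.19757301, 0.59831964, 0.37312764]), 'orientation': array([0.83362458, 0.53536833, 0.07268594, 0.11474998])}
{'t': 0.15, 'q': array([ 9.63496160e-01,  5.28316442e-01,  1.43359647e+00, -3.66684654e-05,
        1.18139671e+00, -1.78504592e-01]), 'qd': array([ 4.30953309e-04, -2.36489369e-03, -5.56181692e-03, -1.92757699e-04,
       -2.02043469e-03, -6.83686570e-05]), 'tau': array([ 7.70751303e-04, -4.42745948e+01, -1.78275293e+01, -2.01613748e-04,
        5.57462874e-03, -4.17995196e-06]), 'tcp_pos': array([0.25952918, 0.5679694 , 0.23052287]), 'tool_rot': array([ 2.12752148e-01,  9.77105821e-01, -7.99557241e-04, -3.13023645e-04]), 'force': array([ 0.35548824, -0.31839431,  0.75298341]), 'ft_torque': array([-0.04768017, -0.01001886,  0.03350635]), 'finger_gap': 0.997112332131773} 0.0187
```

View pics/scene0.png

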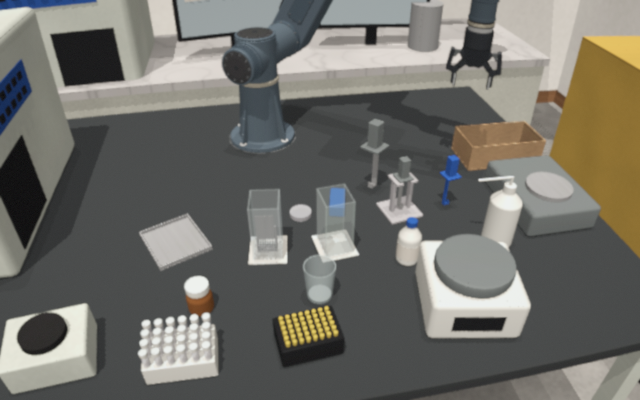

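View pics/top0.png

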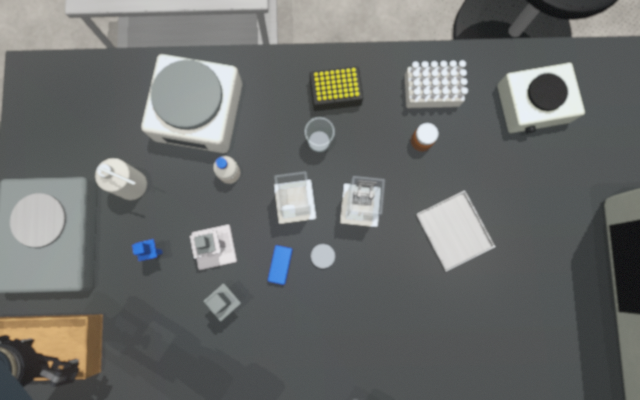

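View pics/wrist0.png

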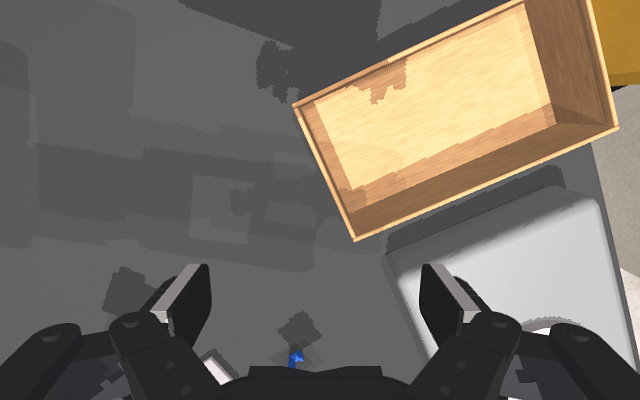

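The scene view shows three rod-like things: a grey one in a white-based fork stand (scene (404,180), top (207,244)), a bigger grey one standing alone (scene (375,150), top (222,302)) and a blue one (scene (451,170), top (146,250)). By the description the rod is the smaller grey one, in the stand. The tank with the rack is at top (362,203), the empty tank at (295,198), the tray at (456,230). Next, close crops.

```bash
python3 - <<'E'
from h import *
p=np.load("pics/top0.npz")["p"]; s=np.load("pics/scene0.npz")["p"]
a=cv2.resize(p[215:335,120:250],None,fx=4,fy=4,interpolation=cv2.INTER_CUBIC)[:480,:400]
b=cv2.resize(s[110:230,350:450],None,fx=4,fy=4,interpolation=cv2.INTER_CUBIC)
cv2.imwrite("pics/c1.png",np.hstack([a,b]))
a=cv2.resize(p[165:240,265:395],None,fx=6,fy=6,interpolation=cv2.INTER_CUBIC)
cv2.imwrite("pics/c2.png",a)
a=cv2.resize(s[175:275,225:365],None,fx=5,fy=5,interpolation=cv2.INTER_CUBIC)
cv2.imwrite("pics/c3.png",a)
E
```

```text
(no output)
```

View pics/c1.png

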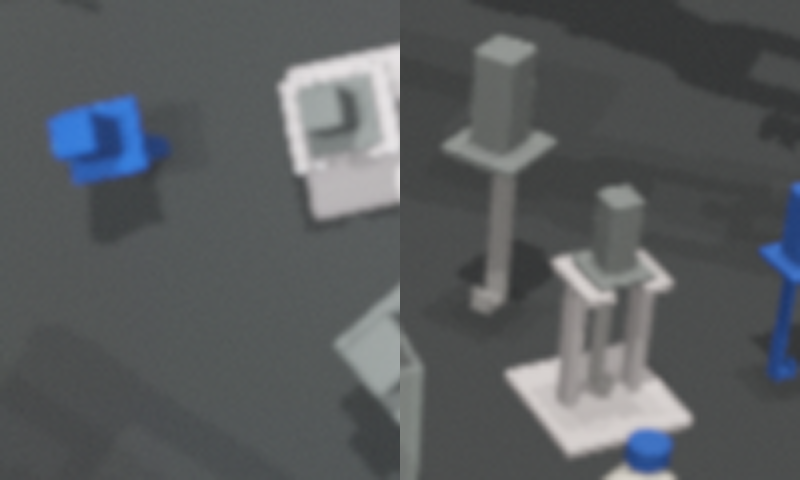

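View pics/c2.png

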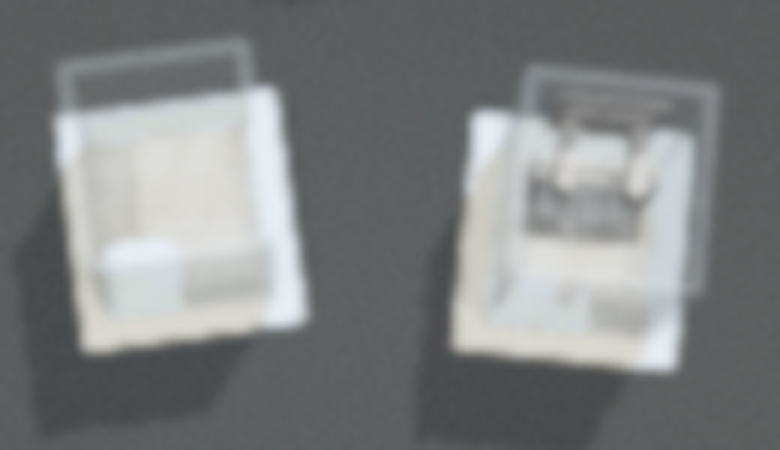

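View pics/c3.png

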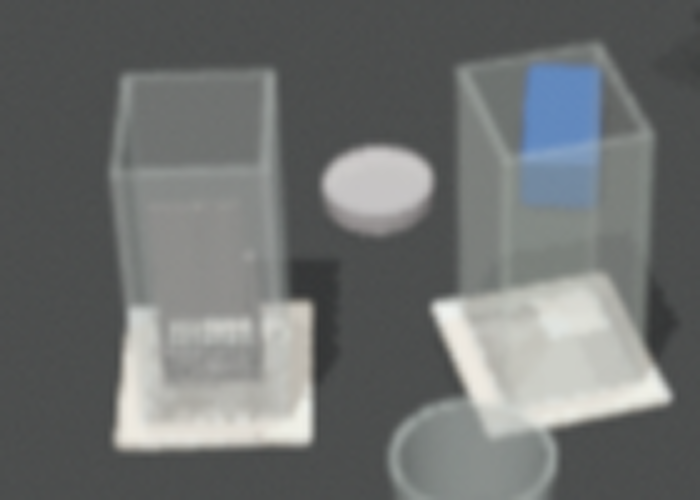

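```bash
cat >> h.py <<'E'
def load(f):
    return dict(np.load(f))
def ray(c,uv):
    uv=np.asarray(uv,float).reshape(-1,1,2)
    n=cv2.undistortPoints(uv,c["K"],c["dist"]).reshape(-1,2)
    d=np.c_[n,np.ones(len(n))]
    return R.from_quat(c["q"]).apply(d)
def atz(c,uv,z):
    d=ray(c,uv); return c["o"]+d*((z-c["o"][2])/d[:,2])[:,None]
def proj(c,P):
    r=R.from_quat(c["q"]).inv()
    pc=r.apply(np.atleast_2d(P)-c["o"])
    return cv2.projectPoints(pc,np.zeros(3),np.zeros(3),c["K"],c["dist"])[0].reshape(-1,2)
def cloud(c):
    v,u=np.mgrid[0:400,0:640]; d=ray(c,np.c_[u.ravel(),v.ravel()].astype(float))
    f=R.from_quat(c["q"]).apply([0,0,1]); 
    return (c["o"]+d*(c["d"].ravel()/(d@f))[:,None]).reshape(400,640,3)
def snap(n,f):
    ci=camera_info(n); p,d=snapshot(n)
    np.savez(f"pics/{f}.npz",p=p,d=d,K=ci["K"],dist=ci["dist"],o=ci["origin"],q=ci["orientation"])
    cv2.imwrite(f"pics/{f}.png",p); return load(f"pics/{f}.npz")
E
python3 - <<'E'
from h import *
c=load("pics/top0.npz");P=cloud(c)
print(R.from_quat(c["q"]).as_matrix().round(2))
names=dict(rodtop=(205,241),big=(218,300),blue=(145,249),bottle=(226,170),jar=(424,137),beaker=(319,134),dish=(322,256),slidebox=(280,266),trayc=(456,230),base=(218,260),tblk=(362,203),scalewash=(121,177))
for k,(u,v) in names.items(): print(k,P[v,u].round(3))
# tank rim corners from crop c2 (scale 6, offset 265,165)
for nm,q in dict(A=[(524,68),(718,88),(700,292),(497,265)],B=[(60,60),(250,42),(272,242),(95,250)]).items():
    uv=np.array(q)/6.+[265,165]; print(nm,atz(c,uv-0.4,0.15).round(4).tolist())
s=load("pics/scene0.npz")
for nm,q in dict(A=[(122,76),(272,72),(268,168),(113,172)],B=[(462,68),(600,46),(650,132),(505,155)]).items():
    uv=np.array(q)/5.+[225,175]; print(nm,atz(s,uv-0.4,0.15).round(4).tolist())
E
```

```text
[[-0.03 -0.99  0.15]
 [-1.    0.03 -0.01]
 [ 0.   -0.15 -0.99]]
rodtop [0.467 0.311 0.151]
big [0.347 0.275 0.197]
blue [0.455 0.442 0.13 ]
bottle [0.631 0.279 0.085]
jar [ 0.701 -0.176  0.07 ]
beaker [0.734 0.065 0.003]
dish [0.436 0.066 0.013]
slidebox [0.415 0.164 0.033]
trayc [ 0.489 -0.254  0.005]
base [0.433 0.31  0.011]
tblk [ 0.556 -0.031  0.03 ]
scalewash [0.601 0.479 0.178]
A [[0.597, 0.0007, 0.15], [0.5881, -0.0676, 0.15], [0.5156, -0.0579, 0.15], [0.527, 0.0127, 0.15]]
B [[0.6041, 0.1645, 0.15], [0.6088, 0.0972, 0.15], [0.5371, 0.0912, 0.15], [0.5359, 0.1533, 0.15]]
A [[0.5155, -0.0613, 0.15], [0.5245, 0.0055, 0.15], [0.595, -0.0039, 0.15], [0.586, -0.0693, 0.15]]
B [[0.5368, 0.09, 0.15], [0.5309, 0.1548, 0.15], [0.5991, 0.1621, 0.15], [0.6041, 0.0972, 0.15]]
```

The crop confirms it: the handle in the fork is grey, and much smaller than the free-standing grey one. Now I'll work out the wrist camera geometry and pick a vantage point.

```bash
cat >> h.py <<'E'
def move_to(pos,yaw_y_deg,s=None):
    """prints row shift/turn from present (assumed = commanded) for TCP pos & tool-y yaw, tool down"""
    s=s or sense(); Rt=R.from_quat(s["tool_rot"]); M=Rt.as_matrix()
    d=Rt.inv().apply(np.array(pos)-s["tcp_pos"])/0.1
    a=np.radians(yaw_y_deg); y=np.array([np.cos(a),np.sin(a),0]); z=np.array([0,0,-1.]); x=np.cross(y,z)
    T=R.from_matrix(np.c_[x,y,z]); rv=(Rt.inv()*T).as_rotvec()/(2*np.pi)
    print("shift",d.round(4),"turn",rv.round(4),"t",s["t"],"steps>=",np.linalg.norm(d)*2, np.linalg.norm(rv)*360/8.59)
def wcam(pos,yaw):
    a=np.radians(yaw); y=np.array([np.cos(a),np.sin(a),0]); z=np.array([0,0,-1.]); x=np.cross(y,z)
    T=R.from_matrix(np.c_[x,y,z]); s=load("pics/rel.npz")
    w=load("pics/wrist0.npz"); return dict(K=w["K"],dist=w["dist"],o=np.array(pos)+T.apply(s["t"]),q=(T*R.from_quat(s["q"])).as_quat())
def tyaw(s): 
    y=R.from_quat(s["tool_rot"]).apply([0,1,0]); return np.degrees(np.arctan2(y[1],y[0]))
E
python3 - <<'E'
from h import *
s=sense();w=load("pics/wrist0.npz");Rt=R.from_quat(s["tool_rot"])
t=Rt.inv().apply(w["o"]-s["tcp_pos"]);q=(Rt.inv()*R.from_quat(w["q"])).as_quat()
np.savez("pics/rel.npz",t=t,q=q); print(t,(R.from_quat(q)).as_matrix().round(3),tyaw(s))
for pos,yaw in [((0.40,0.26,0.33),34),((0.52,0.33,0.33),34),((0.47,0.20,0.33),124),((0.52,0.40,0.33),-56+0)]:
    c=wcam(pos,yaw); print(pos,yaw,proj(c,[[.455,.311,.16],[.455,.311,0]]).round(0).tolist(),proj(c,[[.557,-.028,.15]]).round())
move_to((0.52,0.33,0.33),34)
E
```

```text
[ 0.06900468  0.00160184 -0.14258896] [[-0.    -0.963 -0.269]
 [ 1.    -0.    -0.   ]
 [-0.    -0.269  0.963]] 65.4326357494609
(0.4, 0.26, 0.33) 34 [[396.0, 176.0], [369.0, 154.0]] [[288. 453.]]
(0.52, 0.33, 0.33) 34 [[241.0, 166.0], [265.0, 148.0]] [[172. 447.]]
(0.47, 0.2, 0.33) 124 [[419.0, 240.0], [386.0, 199.0]] [[ 51. 127.]]
(0.52, 0.4, 0.33) -56 [[351.0, 291.0], [340.0, 236.0]] [[647. 368.]]
shift [-3.358  -1.083  -0.9938] turn [-0.0003  0.      0.0873] t 0.15 steps>= 7.3313077632646175 3.6592284842352534
```

```bash
python3 -m inch '[[-1,[-0.42,-0.135,-0.25],[0,0,0]],[-1,[-0.84,-0.27,-0.25],[0,0,0]]]' 40 && python3 -m inch '[[-1,[-0.42,-0.135,-0.25],[0,0,0]],[-1,[-0.84,-0.27,-0.25],[0,0,0]]]'&& python3 -m inch '[[-1,[-0.42,-0.135,-0.25],[0,0,0]],[-1,[-0.84,-0.27,-0.25],[0,0,0]]]'&& python3 -m inch '[[0,[-0.42,-0.135,-0.25],[0,0,0.022]],[0,[-0.84,-0.27,-0.25],[0,0,0.044]],[0,[-0.84,-0.27,-0.25],[0,0,0.066]],[0,[-0.84,-0.27,-0.25],[0,0,0.087]],[0,[-0.84,-0.27,-0.25],[0,0,0.087]],[0,[-0.84,-0.27,-0.25],[0,0,0.087]]]'
python3 - <<'E'
from h import *
s=sense();print(s["t"],s["tcp_pos"],tyaw(s),s["qd"].round(3),s["force"],s["finger_gap"])
snap("wrist","w1")
E
```

```text
t: 0.35
tcp_pos: [0.3257, 0.5103, 0.2585]
tool_rot: [0.211, 0.977, 0.002, 0.001]
force: [1.2, 0.2, 0.5]
finger_gap: 1.003
t: 0.55
tcp_pos: [0.3923, 0.4495, 0.284]
tool_rot: [0.212, 0.977, 0.002, 0.002]
force: [1.1, 0.8, -0.1]
finger_gap: 1.002
t: 0.75
tcp_pos: [0.4577, 0.3896, 0.3092]
tool_rot: [0.213, 0.977, 0.002, 0.002]
force: [0.7, 1.3, 0.1]
finger_gap: 0.999
t: 1.35
tcp_pos: [0.5202, 0.3304, 0.331]
tool_rot: [0.467, 0.884, -0.0, -0.0]
force: [0.5, -0.0, -0.1]
finger_gap: 0.499
1.35 [0.52024229 0.33044968 0.33096268] 34.27636336289995 [ 0.008 -0.002  0.    -0.     0.     0.006] [ 0.46570307 -0.02417438 -0.10731239] 0.499307868663308
```

View pics/w1.png

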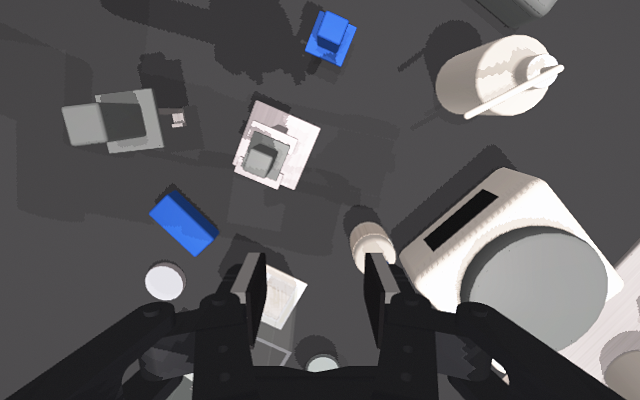

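The wrist view shows the stand with the rod at (265,150), the big grey rod at (100,125), the blue rod at (333,35), the slide box at (183,220) and the dish at (165,281). I'll crop the stand and measure it.

```bash
python3 - <<'E'
from h import *
c=load("pics/w1.npz")
cv2.imwrite("pics/c4.png",cv2.resize(c["p"][85:200,220:330],None,fx=5,fy=5,interpolation=cv2.INTER_CUBIC))
P=cloud(c)
# handle top / flange / fork / base from depth heights
sub=P[85:200,220:330].reshape(-1,3)
for lo,hi,n in [(.155,.165,"handle top"),(.1075,.1125,"flange top"),(.102,.1070,"fork top"),(.002,.02,"base")]:
    m=(sub[:,2]>lo)&(sub[:,2]<hi)&(abs(sub[:,0]-.455)<.07)&(abs(sub[:,1]-.311)<.07)
    q=sub[m]; 
    if len(q)>5:
        r=cv2.minAreaRect((q[:,:2]*1000).astype(np.float32)); print(n,m.sum(),q.mean(0).round(4),r)
E
```

```text
handle top 608 [0.4649 0.3219 0.1599] ((464.87530517578125, 321.26800537109375), (22.12693214416504, 22.316450119018555), 11.004764556884766)
flange top 754 [0.4666 0.3274 0.1101] ((464.75860595703125, 321.54345703125), (40.003089904785156, 40.57695388793945), 10.976387023925781)
fork top 901 [0.4639 0.3248 0.1051] ((464.5265197753906, 320.97113037109375), (50.02633285522461, 58.53236389160156), 10.496103286743164)
base 2485 [0.4688 0.3341 0.0079] ((454.4640197753906, 312.8934020996094), (135.25840759277344, 137.11793518066406), 89.13336181640625)
```

View pics/c4.png

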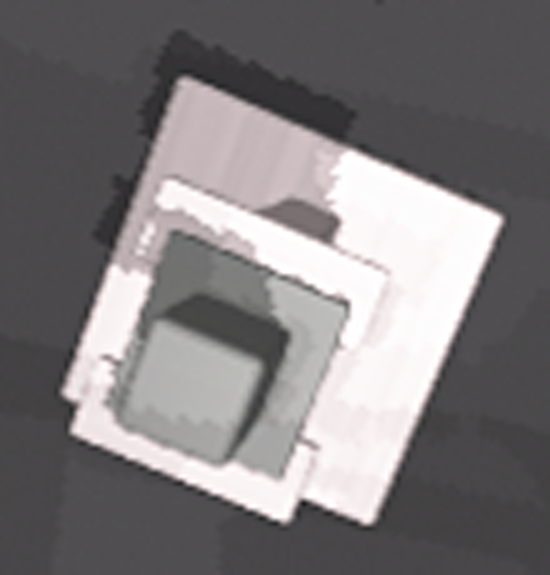

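```bash
python3 - <<'E'
from h import *
s=load("pics/scene0.npz");c=load("pics/w1.npz")
img=cv2.resize(s["p"][140:230,365:435],None,fx=8,fy=8,interpolation=cv2.INTER_CUBIC)
out=[img]
for sg in (1,-1):
    a=np.radians(11); M=np.array([[np.cos(a),-np.sin(a)],[np.sin(a),np.cos(a)]])*sg
    im=img.copy()
    for y in (-5,5):
        L=np.array([(-8.5,80),(-8.5,-4),(7.5,-4),(7.5,6),(4.5,6),(4.5,0),(-4.5,0),(-4.5,80)])/1000
        P=[[*(np.array([.4648,.3214])+M@[x,y/1000]),.020+z] for x,z in L]
        uv=(proj(s,P)-[365,140]+.5)*8
        cv2.polylines(im,[uv.astype(int)],False,(0,255,0) if y<0 else (0,0,255),1)
    out.append(im)
    print(proj(s,P[2:4]))
cv2.imwrite("pics/c5.png",cv2.resize(np.hstack(out),(800,343)))
cv2.imwrite("pics/c6.png",cv2.resize(np.hstack(out)[320:560],None,fx=.47,fy=.47))
cv2.imwrite("pics/c7.png",np.hstack([out[0][250:600,150:400],out[1][250:600,150:400],out[2][250:600,150:400]]))
E
```

```text
[[403.56037347 206.78325635]
 [403.93209687 203.69638169]]
[[397.41230051 204.38883738]
 [397.75302041 201.30962811]]
```

View pics/c7.png

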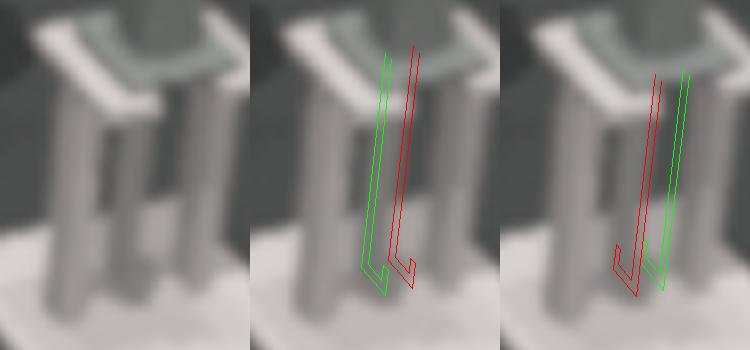

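The scene image matches the foot pointing toward the scene camera: world yaw is about +11°, and the strip and its foot to the lower right match the middle overlay. The rod is at (0.465, 0.321) with its handle top at 0.160, and the flange and fork heights agree with the text. Next I'll look into the tank from two wrist poses.

```bash
python3 - <<'E'
from h import *
move_to((0.52,0.20,0.33),-7.5)
s=sense(); s["tool_rot"]=R.from_matrix(np.c_[[np.cos(np.radians(82.5)),np.sin(np.radians(82.5)),0],[np.cos(np.radians(-7.5)),np.sin(np.radians(-7.5)),0],[0,0,-1]]).as_quat(); 
s["tcp_pos"]=np.array([0.52,.24,.33]); move_to((0.52,-0.1,.33),-7.5,s)
c=wcam((.5,-.1,.33),-7.5); print(proj(c,[[.557,-.028,.15],[.557,-.028,.0]]))
E
```

```text
shift [-1.0786 -0.737   0.0109] turn [-1.00e-04  0.00e+00  1.16e-01] t 1.4 steps>= 2.6128625943822623 4.862522072575306
shift [-3.3709  0.4438  0.    ] turn [ 0.  0. -0.] t 1.4 steps>= 6.8 7.405249549391192e-16
[[366.7734534   98.23322396]
 [350.21535654 101.907423  ]]
```

```bash
python3 -m inch '[[0,[-0.4,-0.27,0],[0,0,0.023]],[0,[-0.8,-0.55,0],[0,0,0.046]],[0,[-0.8,-0.55,0],[0,0,0.069]],[0,[-0.8,-0.55,0],[0,0,0.092]],[0,[-0.8,-0.55,0],[0,0,0.116]]]' && python3 -m inch '[[0,[-0.45,0.04,0],[0,0,0]],[0,[-0.9,0.08,0],[0,0,0]]]' && python3 -m inch '[[0,[-0.45,0.04,0],[0,0,0]],[0,[-0.9,0.08,0],[0,0,0]]]' && python3 -m inch '[[0,[-0.45,0.0,0],[0,0,0]],[0,[-0.9,0,0],[0,0,0]]]' && python3 -m inch '[[0,[-0.45,0.0,0],[0,0,0]],[0,[-0.62,0,0],[0,0,0]],[0,[-0.62,0,0],[0,0,0]],[0,[-0.62,0,0],[0,0,0]]]'
python3 - <<'E'
from h import *
s=sense();print(s["t"],s["tcp_pos"],tyaw(s),abs(s["qd"]).max())
c=snap("wrist","w2")
cv2.imwrite("pics/c8.png",cv2.resize(c["p"][0:240,230:550],None,fx=2.5,fy=2.5,interpolation=cv2.INTER_CUBIC))
E
```

```text
t: 1.9
tcp_pos: [0.5196, 0.2332, 0.3315]
tool_rot: [0.754, 0.657, 0.0, 0.0]
force: [-0.7, -0.3, -0.5]
finger_gap: 0.498
t: 2.1
tcp_pos: [0.5155, 0.1435, 0.3313]
tool_rot: [0.75, 0.661, 0.0, 0.0]
force: [0.1, -1.5, 0.4]
finger_gap: 0.499
t: 2.3
tcp_pos: [0.5115, 0.052, 0.3315]
tool_rot: [0.751, 0.66, 0.0, 0.0]
force: [1.0, -0.1, -0.2]
finger_gap: 0.502
t: 2.5
tcp_pos: [0.4996, -0.0375, 0.3315]
tool_rot: [0.751, 0.66, 0.0, 0.0]
force: [1.2, 0.2, -0.2]
finger_gap: 0.498
t: 2.9
tcp_pos: [0.4916, -0.0973, 0.3313]
tool_rot: [0.752, 0.659, 0.0, -0.0]
force: [0.1, 0.6, 0.7]
finger_gap: 0.5
2.9 [ 0.49164309 -0.09733321  0.33127917] -7.565808783228805 0.02720425419326026
```

View pics/c8.png

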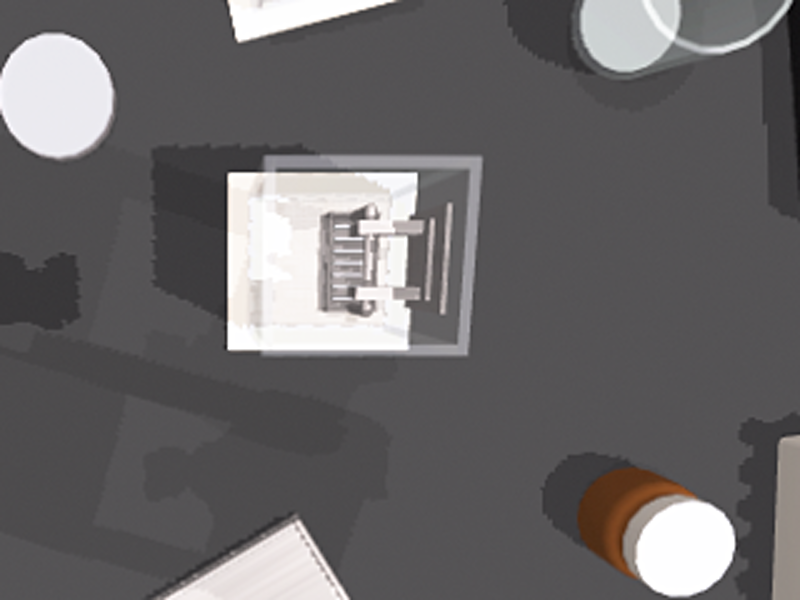

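The tank is at crop (370,255): rim outline with corners (265,157), (482,157), (468,354), (262,350), two roof strips at (390,228) and (390,293), and the handle bar between them near (372,262).

```bash
python3 - <<'E'
from h import *
c=load("pics/w2.npz")
u0,v0=325,55
cv2.imwrite("pics/c9.png",cv2.resize(c["p"][v0:v0+95,u0:u0+105],None,fx=7,fy=6,interpolation=cv2.INTER_CUBIC))
P=cloud(c)
a=np.radians(-7.5); ex=np.array([np.cos(a),np.sin(a)]);ey=np.array([-np.sin(a),np.cos(a)])
sub=P[v0:v0+95,u0:u0+105]
z=sub[...,2]; dx=(sub[...,:2]-[.5555,-.03])@ex*1000; dy=(sub[...,:2]-[.5555,-.03])@ey*1000
h,e=np.histogram(z[(abs(dx)<40)&(abs(dy)<37)],bins=np.arange(-.005,.16,.005)); print([(round(float(x),3),int(n)) for x,n in zip(e,h) if n])
for lo,hi in [(.145,.155)]+[(k/1000,k/1000+.005) for k in range(40,145,5)]:
    m=(z>lo)&(z<hi)&(abs(dx)<45)&(abs(dy)<45)
    if m.sum()>3: print(lo,m.sum(),"x",np.percentile(dx[m],[2,50,98]).round(1),"y",np.percentile(dy[m],[2,50,98]).round(1),"z",z[m].mean().round(4))
E
```

```text
[(0.0, 1093), (0.005, 269), (0.01, 36), (0.015, 92), (0.02, 457), (0.025, 99), (0.03, 50), (0.035, 236), (0.04, 116), (0.045, 123), (0.05, 84), (0.055, 42), (0.06, 111), (0.065, 96), (0.07, 119), (0.075, 102), (0.08, 315), (0.085, 114), (0.09, 83), (0.095, 110), (0.1, 446), (0.105, 111), (0.11, 236), (0.115, 145), (0.12, 172), (0.125, 254), (0.13, 206), (0.135, 189), (0.14, 204), (0.145, 881), (0.15, 794)]
0.145 1675 x [-37.2   2.5  37.7] y [-33.2   5.2  34.8] z 0.1497
0.04 116 x [-4.6 10.5 34.1] y [-29.3   0.6  27.3] z 0.0417
0.045 123 x [-37.4  13.3  34.1] y [-29.3   0.6  31.9] z 0.0474
0.05 84 x [-37.5  18.6  34.2] y [-27.   18.6  31.2] z 0.052
0.055 42 x [-37.5   9.7  34. ] y [-27.7  -2.3  30.8] z 0.0573
0.06 111 x [-37.5   5.8  34.2] y [-29.4  30.9  31.3] z 0.0628
0.065 96 x [-23.2  25.6  34.1] y [-29.3 -25.3  27.8] z 0.0668
0.07 119 x [-37.3  18.4  34.2] y [-26.3  31.1  32. ] z 0.0729
0.075 102 x [-37.4  26.4  34.2] y [-26.4  11.5  29. ] z 0.0774
0.08 315 x [-37.4  11.2  33.9] y [-29.3  -0.9  31.3] z 0.0834
0.085 114 x [-37.5  12.5  34. ] y [-29.1  -1.5  31.1] z 0.0865
0.09 83 x [-37.5  25.6  34.1] y [-30.6  31.2  31.3] z 0.0931
0.095 110 x [-37.4  11.7  34.2] y [-29.4  18.4  31.9] z 0.0977
0.1 446 x [-37.4  16.9  33.9] y [-29.2  11.5  31.3] z 0.1023
0.105 111 x [-37.4  29.9  34.3] y [-27.8   3.7  31.1] z 0.1073
0.11 236 x [-37.4  30.   34.1] y [-29.3   5.   31.4] z 0.1129
0.115 145 x [-37.3  31.7  34.2] y [-29.3  -3.2  31. ] z 0.117
0.12 172 x [-37.4  31.2  34.2] y [-25.5  19.6  31.3] z 0.1225
0.125 254 x [-37.4  32.1  34.4] y [-29.3  -6.9  31.4] z 0.1285
0.13 206 x [-37.4  32.4  34.4] y [-29.2  12.4  31.3] z 0.1318
0.135 189 x [-37.3  33.7  34.4] y [-26.2  20.3  31.4] z 0.1379
0.14 204 x [-37.4  33.7  34.4] y [-29.3 -11.7  30.9] z 0.1425
```

View pics/c9.png

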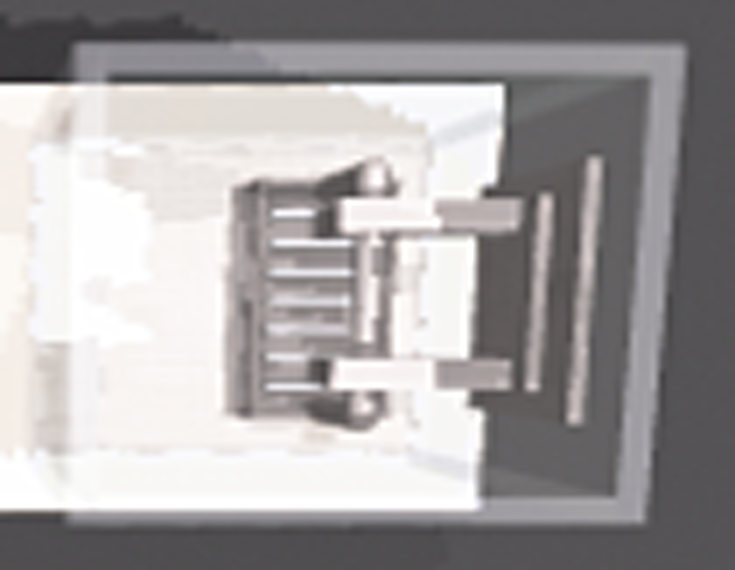

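```bash
python3 - <<'E'
from h import *
c=load("pics/w2.npz"); P=cloud(c)
sub=P[40:160,310:440].reshape(-1,3)
m=(abs(sub[:,2]-.15)<.0012)&(abs(sub[:,0]-.5555)<.05)&(abs(sub[:,1]+.03)<.05)
r=cv2.minAreaRect((sub[m][:,:2]*1000).astype(np.float32)); print("rim",m.sum(),sub[m][:,2].mean(),r, cv2.boxPoints(r).round(1).tolist())
ctr=np.array(r[0])/1000
for ang in [-7.5]:
    a=np.radians(ang); ex=np.array([np.cos(a),np.sin(a)]);ey=np.array([-np.sin(a),np.cos(a)])
    X=(sub[:,:2]-ctr)@ex*1000;Y=(sub[:,:2]-ctr)@ey*1000;Z=sub[:,2]*1000
    box=(abs(X)<33)&(abs(Y)<29.5)
    h,e=np.histogram(Z[box&(Z>60)&(Z<148)],bins=np.arange(60,149,1)); print([(int(x),int(n)) for x,n in zip(e,h) if n>8])
    for lo,hi in [(82,85.5),(99,101),(101,102.5),(102.5,104),(104,106)]:
        for ylo,yhi in [(-29,-18),(-16,-10),(-9.5,9.5),(10,16),(18,29)]:
            k=box&(Z>lo)&(Z<hi)&(Y>ylo)&(Y<yhi)
            if k.sum()>4: print(lo,hi,(ylo,yhi),k.sum(),"X",np.percentile(X[k],[1,25,50,75,99]).round(1),"Y",Y[k].min().round(1),Y[k].max().round(1),Z[k].mean().round(1))
# tray
t=P.reshape(-1,3);
E
```

```text
rim 1331 0.1500262329318472 ((556.0521850585938, -29.20547103881836), (68.31914520263672, 75.58101654052734), 82.3651123046875) [[514.0999755859375, -58.0], [589.0, -68.0999984741211], [598.0, -0.4000000059604645], [523.0999755859375, 9.699999809265137]]
[(67, 10), (68, 9), (69, 10), (70, 10), (73, 9), (75, 12), (76, 12), (77, 11), (78, 18), (79, 11), (80, 9), (81, 15), (82, 25), (83, 70), (84, 59), (85, 34), (100, 22), (101, 115), (102, 127), (103, 48), (104, 10), (105, 11), (107, 10), (109, 14), (110, 15), (111, 26), (112, 38), (113, 23), (114, 9), (115, 11), (116, 13), (117, 16), (120, 11), (121, 15), (122, 10), (123, 14), (124, 9), (125, 14), (126, 14), (128, 22), (129, 43), (130, 17)]
82 85.5 (-29, -18) 20 X [ 8.7  9.9 10.8 12.2 31.5] Y -22.7 -18.4 84.0
82 85.5 (-16, -10) 9 X [ 5.2  5.3  5.3 10.4 12.2] Y -15.3 -10.1 83.8
82 85.5 (-9.5, 9.5) 98 X [ 8.7 10.  11.5 13.1 31.8] Y -9.1 9.4 84.0
82 85.5 (10, 16) 8 X [ 5.2  5.4 10.  11.9 30.1] Y 10.4 13.4 84.0
82 85.5 (18, 29) 27 X [ 9.1 10.1 11.2 12.7 31.4] Y 18.4 23.5 83.8
99 101 (-16, -10) 9 X [ 5.8 13.9 23.1 27.2 29.4] Y -14.9 -10.9 100.8
99 101 (10, 16) 12 X [ 3.5  6.5 17.2 20.1 27.6] Y 10.7 15.5 100.7
101 102.5 (-16, -10) 77 X [ 3.4  9.4 15.6 22.8 29.1] Y -14.9 -10.9 101.9
101 102.5 (-9.5, 9.5) 6 X [29.3 29.4 29.4 29.5 29.8] Y -4.0 6.8 101.9
101 102.5 (10, 16) 111 X [ 3.7 10.4 16.4 23.5 29.6] Y 10.6 15.5 101.8
102.5 104 (-16, -10) 45 X [ 3.2 10.5 17.5 23.6 30.5] Y -15.8 -10.9 103.1
102.5 104 (-9.5, 9.5) 7 X [29.2 29.3 29.5 29.5 29.8] Y -7.9 8.7 103.2
102.5 104 (10, 16) 38 X [ 3.2  7.8 15.9 22.9 29.4] Y 10.6 15.4 103.0
104 106 (-16, -10) 5 X [10.9 29.2 29.4 29.6 31.5] Y -15.8 -10.8 104.7
104 106 (-9.5, 9.5) 7 X [29.2 29.3 29.4 29.4 29.5] Y -8.9 7.7 105.0
```

The tank is well located: centre (0.5561, -0.0292), yaw -7.6°, rim at 0.150. The bar top is about 84 mm up and 11.2 mm to +x, and the roof tops are at about 102 mm. Now back to the stand to grasp the rod.

```bash
python3 - <<'E'
from h import *
move_to((0.4647,0.3213,0.24),11)
c=load("pics/w1.npz");P=cloud(c)[60:180,40:210].reshape(-1,3)
m=(P[:,2]>.05)&(P[:,0]<.40); print("big rod extents",P[m].min(0),P[m].max(0))
E
```

```text
shift [ 4.109  -0.814   0.9159] turn [-0.     -0.0001 -0.0514] t 2.95 steps>= 8.575662397836604 2.1552939700689726
big rod extents [0.30305579 0.24209771 0.05073738] [0.37920885 0.31898568 0.20251791]
```

```bash
python3 -m inch '[[0,[0.41,-0.08,0],[0,0,0]],[0,[0.82,-0.16,0],[0,0,0]]]' && python3 -m inch '[[0,[0.41,-0.08,0],[0,0,0]],[0,[0.82,-0.16,0],[0,0,0]]]' && python3 -m inch '[[0,[0.41,-0.08,0],[0,0,0]],[0,[0.82,-0.16,0],[0,0,0]]]' && python3 -m inch '[[0,[0.41,-0.08,0],[0,0,0]],[0,[0.82,-0.16,0],[0,0,0]]]' && python3 -m inch '[[0,[0.41,-0.08,0],[0,0,-0.017]],[0,[0.82,-0.16,0],[0,0,-0.034]],[0,[0.82,-0.16,0],[0,0,-0.0514]],[0,[0.82,-0.16,0],[0,0,-0.0514]]]'
python3 - <<'E'
from h import *
s=sense();print(s["t"],s["tcp_pos"],tyaw(s),abs(s["qd"]).max())
move_to((0.4647,0.3213,0.24),11)
E
```

```text
t: 3.15
tcp_pos: [0.4867, -0.0127, 0.3312]
tool_rot: [0.752, 0.659, 0.0, -0.0]
force: [0.1, -1.0, 0.4]
finger_gap: 0.499
t: 3.35
tcp_pos: [0.481, 0.0721, 0.3314]
tool_rot: [0.752, 0.66, 0.0, -0.0]
force: [0.2, -0.1, 0.7]
finger_gap: 0.504
t: 3.55
tcp_pos: [0.4756, 0.1558, 0.3315]
tool_rot: [0.751, 0.66, 0.0, -0.0]
force: [0.8, -1.2, 0.4]
finger_gap: 0.497
t: 3.75
tcp_pos: [0.4703, 0.2392, 0.3315]
tool_rot: [0.751, 0.66, 0.0, -0.0]
force: [1.7, 0.2, 0.2]
finger_gap: 0.499
t: 4.15
tcp_pos: [0.465, 0.3219, 0.3311]
tool_rot: [0.635, 0.773, -0.0, -0.0]
force: [0.1, -0.1, 0.2]
finger_gap: 0.496
4.15 [0.46498567 0.32186004 0.33106286] 11.22306234722443 0.07895732465514893
shift [-0.0049 -0.0034  0.9106] turn [-0.0001 -0.      0.0006] t 4.15 steps>= 1.8213006868976627 0.026256655050440118
```

```bash
python3 - <<'E'
from h import *
c=snap("wrist","w3");P=cloud(c).reshape(-1,3)
for lo,hi,n in [(.1585,.1615,"handle top"),(.1085,.1115,"flange top"),(.104,.1063,"fork top")]:
    m=(P[:,2]>lo)&(P[:,2]<hi)&(abs(P[:,0]-.465)<.05)&(abs(P[:,1]-.32)<.05)
    if m.sum()>5: print(n,m.sum(),P[m].mean(0),cv2.minAreaRect((P[m][:,:2]*1000).astype(np.float32)))
E
```

```text
handle top 527 [0.46477976 0.32148386 0.1599955 ] ((464.9725341796875, 321.4485168457031), (21.145965576171875, 21.656251907348633), 11.198625564575195)
flange top 710 [0.46413719 0.32633657 0.11005503] ((465.1650695800781, 321.29693603515625), (39.338497161865234, 39.7307014465332), 10.31932258605957)
fork top 697 [0.4623472  0.32647907 0.10514168] ((464.6393737792969, 321.4219970703125), (49.50461196899414, 57.89613342285156), 10.138982772827148)
```

View pics/w3.png

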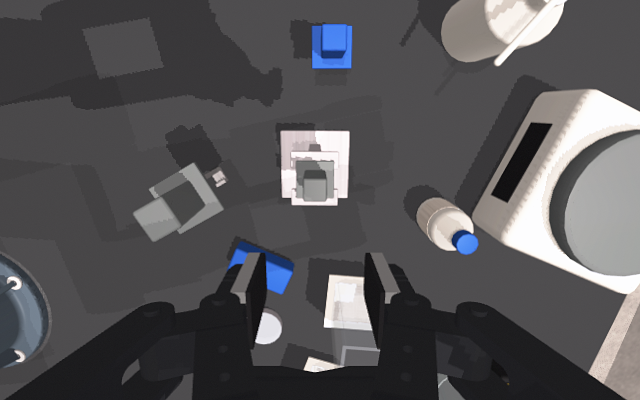

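The two wrist views agree to within 0.5 mm (handle at (0.465, 0.3214)). The jaws straddle it, so I descend and grip.

```bash
python3 -m inch '[[0,[0,0,0.4],[0,0,0]],[0,[-0.005,-0.002,0.8],[0,0,0]]]' 60 && python3 -m inch '[[0,[0,0,0.4],[0,0,0]],[0,[0,0,0.7],[0,0,0]]]' && python3 -m inch '[[0,[0,0,0.3],[0,0,0]],[0,[0,0,0.62],[0,0,0]],[0,[0,0,0.62],[0,0,0]]]' && python3 -m inch '[[1,[0,0,0],[0,0,0]],[1,[0,0,0],[0,0,0]],[1,[0,0,0],[0,0,0]],[1,[0,0,0],[0,0,0]],[1,[0,0,0],[0,0,0]],[1,[0,0,0],[0,0,0]]]' 60
python3 - <<'E'
from h import *
s=sense();print(s["t"],s["tcp_pos"],tyaw(s),s["force"],s["ft_torque"],s["finger_gap"])
E
```

```text
t: 4.4
tcp_pos: [0.4673, 0.319, 0.252]
tool_rot: [0.638, 0.77, 0.002, 0.001]
force: [0.5, -0.4, -0.4]
finger_gap: 0.502
t: 4.6
tcp_pos: [0.4654, 0.3177, 0.1793]
tool_rot: [0.638, 0.77, -0.001, -0.001]
force: [0.3, -0.2, -0.1]
finger_gap: 0.501
t: 4.9
tcp_pos: [0.4635, 0.3168, 0.1157]
tool_rot: [0.638, 0.77, -0.004, -0.002]
force: [-0.5, 0.3, -1.0]
finger_gap: 0.504
t: 5.5
tcp_pos: [0.4672, 0.3189, 0.1206]
tool_rot: [0.637, 0.771, 0.001, 0.0]
force: [-0.2, -1.0, 5.8]
finger_gap: 0.25
5.5 [0.46719175 0.3189471  0.12056625] 10.901529755723109 [-0.20867163 -1.01621341  5.75718551] [-0.05612533  0.14626186  0.00682637] 0.2495983447701566
```

```bash
python3 -m inch '[[1,[0,0,0],[0,0,0]],[1,[0,0,0],[0,0,0]]]' && python3 -m inch '[[1,[0,0,-0.01],[0,0,0]],[1,[0,0,-0.02],[0,0,0]],[1,[0,0,-0.03],[0,0,0]],[1,[0,0,-0.03],[0,0,0]],[1,[0,0,-0.03],[0,0,0]]]' 
python3 - <<'E'
from h import *
s=sense();print(s["t"],s["tcp_pos"],tyaw(s),s["force"],s["ft_torque"],s["finger_gap"])
E
```

```text
t: 5.7
tcp_pos: [0.4672, 0.3189, 0.1206]
tool_rot: [0.637, 0.771, 0.001, 0.0]
force: [-1.2, -0.5, 4.8]
finger_gap: 0.253
t: 6.2
tcp_pos: [0.4665, 0.3186, 0.1221]
tool_rot: [0.637, 0.771, -0.0, -0.0]
force: [-0.4, -0.4, -1.1]
finger_gap: 0.248
6.2 [0.46646451 0.31861247 0.12209354] 10.90242625659223 [-0.39455239 -0.35655888 -1.12282349] [ 0.02180989 -0.0110097   0.00363585] 0.24779013865635624
```

```bash
python3 -m inch '[[1,[0,0,-0.2],[0,0,0]],[1,[0,0,-0.5],[0,0,0]],[1,[0,0,-0.95],[0,0,0]]]' && python3 -m inch '[[1,[0,0,-0.4],[0,0,0]],[1,[0,0,-0.85],[0,0,0]],[1,[0,0,-0.85],[0,0,0]],[1,[0,0,-0.85],[0,0,0]],[1,[0,0,-0.85],[0,0,0]]]' 
python3 - <<'E'
from h import *
s=sense();print(s["t"],s["tcp_pos"],tyaw(s),s["force"],s["ft_torque"],s["finger_gap"])
c=snap("wrist","w4"); d=snap("scene","s4")
cv2.imwrite("pics/c10.png",cv2.resize(d["p"][40:220,330:480],None,fx=3,fy=3,interpolation=cv2.INTER_CUBIC))
P=cloud(c).reshape(-1,3); g=s["tcp_pos"]; Z=P[:,2]-g[2]
h,e=np.histogram(Z[(abs(P[:,0]-g[0])<.05)&(abs(P[:,1]-g[1])<.05)],bins=np.arange(-.04,.06,.002)); print([(round(float(x),3),int(n)) for x,n in zip(e,h) if n>20])
E
```

```text
t: 6.5
tcp_pos: [0.4648, 0.3178, 0.2158]
tool_rot: [0.637, 0.771, -0.003, -0.002]
force: [1.2, 0.3, -1.6]
finger_gap: 0.249
t: 7.0
tcp_pos: [0.4654, 0.3181, 0.3006]
tool_rot: [0.637, 0.771, -0.002, -0.001]
force: [-0.6, -0.7, -2.2]
finger_gap: 0.252
7.0 [0.46537794 0.31808428 0.30058204] 10.898848392686874 [-0.64828778 -0.72315939 -2.15524036] [-0.0216898   0.00372417  0.00569288] 0.2516483268959937
[(-0.016, 31), (-0.014, 139), (-0.012, 1860), (-0.01, 452), (-0.008, 66), (-0.006, 81), (-0.004, 79), (-0.002, 82), (0.0, 82), (0.002, 85), (0.004, 161), (0.006, 179), (0.008, 207), (0.01, 225), (0.012, 241), (0.014, 236), (0.016, 250), (0.018, 281), (0.02, 276), (0.022, 283), (0.024, 316), (0.026, 305), (0.028, 318), (0.03, 261), (0.032, 283), (0.034, 289), (0.036, 857), (0.038, 3265), (0.04, 673), (0.042, 338), (0.044, 583), (0.046, 730), (0.048, 675), (0.05, 876), (0.052, 1214), (0.054, 2602), (0.056, 3029)]
```

View pics/w4.png

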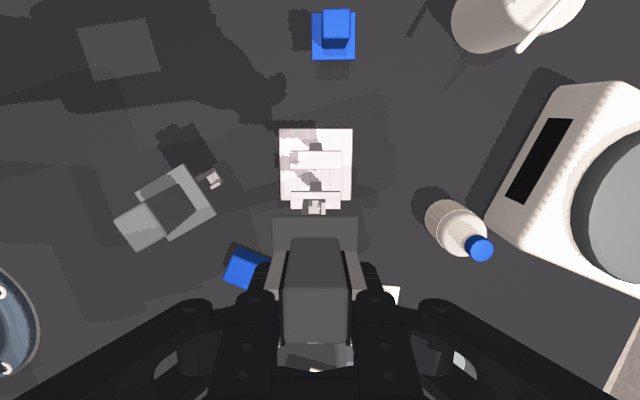

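View pics/c10.png

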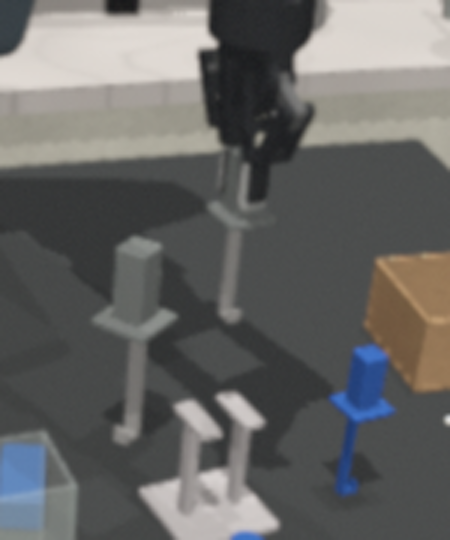

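The rod is up. Its foot points toward the scene camera (crop (232,315)), as assumed. In the wrist view the flange is at (315,232) and the hook at (315,208). Next I'll measure the rod in the tool frame.

```bash
cat >> h.py <<'E'
def flange(c,s,pr=True):
    P=cloud(c).reshape(-1,3); L=R.from_quat(s["tool_rot"]).inv().apply(P-s["tcp_pos"])*1000
    box=(abs(L[:,0])<26)&(abs(L[:,1])<26)
    m=box&(abs(L[:,2]-11.5)<3); q=L[m]
    A=np.c_[q[:,:2],np.ones(len(q))]; k=np.linalg.lstsq(A,q[:,2],rcond=None)[0]; res=q[:,2]-A@k
    q=q[abs(res)<1]; A=np.c_[q[:,:2],np.ones(len(q))]; k=np.linalg.lstsq(A,q[:,2],rcond=None)[0]
    r=cv2.minAreaRect(q[:,:2].astype(np.float32))
    if pr: print("flange tool mm",len(q),"plane",k.round(4),"x",np.percentile(q[:,0],[.5,99.5]).round(1),"y",np.percentile(q[:,1],[.5,99.5]).round(1),r)
    m=box&(abs(L[:,2]+38.5)<2); q2=L[m]
    if pr and len(q2): print("top",len(q2),q2[:,2].mean(),cv2.minAreaRect(q2[:,:2].astype(np.float32)))
    m=(abs(L[:,0])<30)&(abs(L[:,1])<12)&(L[:,2]>60)&(L[:,2]<115); q3=L[m]
    if pr and len(q3)>3: print("strip",len(q3),q3.min(0).round(1),q3.max(0).round(1))
    return L
E
python3 - <<'E'
from h import *
s=sense(); c=load("pics/w4.npz"); L=flange(c,s).reshape(400,640,3)
cv2.imwrite("pics/c11.png",cv2.resize(c["p"][185:270,260:370],None,fx=7,fy=7,interpolation=cv2.INTER_CUBIC))
for v in range(198,222,2): print(v,[tuple(L[v,u].round(0).astype(int)) for u in range(304,328,4)])
E
```

```text
flange tool mm 2002 plane [2.8100e-02 1.7000e-03 9.6653e+00] x [ 6.8 23.2] y [-19.7  19.8] ((14.512350082397461, -0.08173751831054688), (39.93958282470703, 18.334129333496094), 88.44937133789062)
top 4166 -39.25615995456838 ((2.568697929382324, 0.031536102294921875), (24.221492767333984, 42.3061408996582), 1.398079752922058)
strip 359 [-1.9 -8.7 64.4] [  8.4   7.  104.3]
198 [(np.int64(-14), np.int64(-10), np.int64(195)), (np.int64(-14), np.int64(-6), np.int64(195)), (np.int64(-14), np.int64(-2), np.int64(196)), (np.int64(-14), np.int64(2), np.int64(194)), (np.int64(-14), np.int64(6), np.int64(195)), (np.int64(-14), np.int64(9), np.int64(195))]
200 [(np.int64(8), np.int64(-7), np.int64(101)), (np.int64(8), np.int64(-5), np.int64(101)), (np.int64(8), np.int64(-2), np.int64(101)), (np.int64(8), np.int64(1), np.int64(101)), (np.int64(8), np.int64(4), np.int64(100)), (np.int64(8), np.int64(7), np.int64(99))]
202 [(np.int64(8), np.int64(-7), np.int64(94)), (np.int64(6), np.int64(-5), np.int64(101)), (np.int64(6), np.int64(-2), np.int64(100)), (np.int64(7), np.int64(1), np.int64(99)), (np.
[... 1769 characters left out ...]
.int64(23), np.int64(-1), np.int64(11)), (np.int64(23), np.int64(1), np.int64(12)), (np.int64(23), np.int64(3), np.int64(11)), (np.int64(23), np.int64(5), np.int64(12))]
218 [(np.int64(23), np.int64(-5), np.int64(10)), (np.int64(23), np.int64(-3), np.int64(10)), (np.int64(22), np.int64(-1), np.int64(11)), (np.int64(22), np.int64(1), np.int64(10)), (np.int64(22), np.int64(3), np.int64(11)), (np.int64(23), np.int64(4), np.int64(10))]
220 [(np.int64(22), np.int64(-5), np.int64(10)), (np.int64(21), np.int64(-3), np.int64(11)), (np.int64(22), np.int64(-1), np.int64(10)), (np.int64(22), np.int64(1), np.int64(10)), (np.int64(22), np.int64(3), np.int64(9)), (np.int64(22), np.int64(4), np.int64(10))]
```

View pics/c11.png

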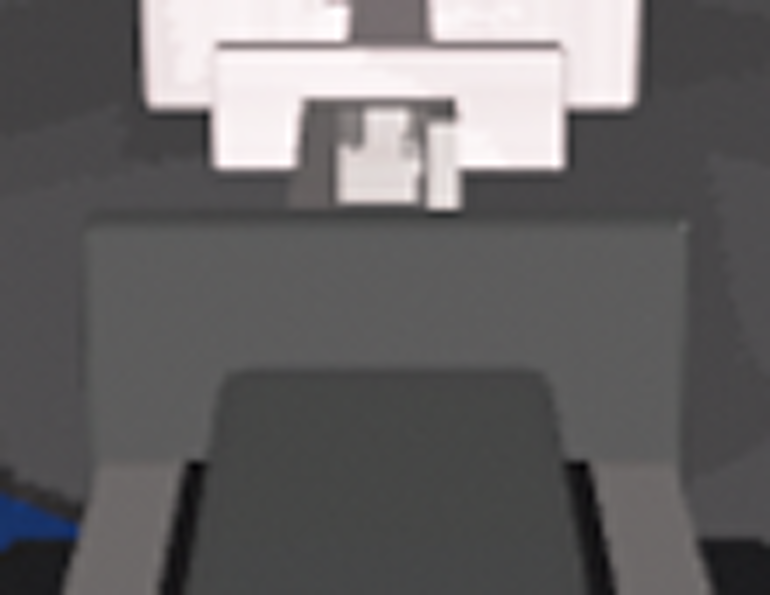

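The rod sits squarely in the jaws. Its axis is at tool x = +3.25 mm, y = 0, and the foot's upper face is 100.2 mm below the TCP. Moving to hover over the tank.

```bash
python3 - <<'E'
from h import *
move_to((0.5534,-0.0321,0.30),-7.64)
E
```

```text
shift [-3.6056  0.2018  0.0039] turn [-0.0007  0.0003  0.0515] t 7.1 steps>= 7.222440332898003 2.1580997448674224
```

```bash
python3 -m inch '[[1,[-0.2,0,0],[0,0,0]],[1,[-0.5,0.03,0],[0,0,0]],[1,[-0.9,0.05,0],[0,0,0]]]' && python3 -m inch '[[1,[-0.45,0.02,0],[0,0,0]],[1,[-0.9,0.05,0],[0,0,0]]]' && python3 -m inch '[[1,[-0.45,0.02,0],[0,0,0]],[1,[-0.9,0.05,0],[0,0,0]]]' && python3 -m inch '[[1,[-0.4,0.02,0],[0,0,0.015]],[1,[-0.7,0.05,0],[0,0,0.03]],[1,[-0.9,0.05,0],[0,0,0.045]],[1,[-0.9,0.05,0],[0,0,0.0515]],[1,[-0.9,0.05,0],[0,0,0.0515]],[1,[-0.9,0.05,0],[0,0,0.0515]]]'
python3 - <<'E'
from h import *
s=sense();print(s["t"],s["tcp_pos"],tyaw(s),s["force"],abs(s["qd"]).max())
c=snap("wrist","w5"); s=sense(); L=flange(c,s)
P=cloud(c).reshape(-1,3)
m=(abs(P[:,2]-.15)<.0015)&(abs(P[:,0]-.5555)<.045)&(abs(P[:,1]+.03)<.045)
r=cv2.minAreaRect((P[m][:,:2]*1000).astype(np.float32)); print("rim",m.sum(),r)
move_to((0.5534,-0.0321,0.30),-7.64)
E
```

```text
t: 7.4
tcp_pos: [0.4878, 0.2312, 0.3005]
tool_rot: [0.636, 0.772, -0.001, -0.001]
force: [0.5, -0.4, -1.2]
finger_gap: 0.255
t: 7.6
tcp_pos: [0.5098, 0.1424, 0.3007]
tool_rot: [0.636, 0.771, -0.001, -0.001]
force: [0.7, 0.3, -0.4]
finger_gap: 0.251
t: 7.8
tcp_pos: [0.5318, 0.0547, 0.3007]
tool_rot: [0.637, 0.771, -0.001, -0.001]
force: [0.7, 0.7, -2.3]
finger_gap: 0.251
t: 8.4
tcp_pos: [0.5537, -0.0308, 0.3011]
tool_rot: [0.752, 0.659, -0.001, -0.001]
force: [0.3, 0.4, -1.6]
finger_gap: 0.251
8.4 [ 0.55369182 -0.03078717  0.30106226] -7.5815682764259105 [ 0.34766555  0.43942177 -1.62430933] 0.012252445771344546
flange tool mm 2038 plane [2.43000e-02 3.50000e-03 1.04945e+01] x [ 6.6 23. ] y [-20.3  19.2] ((14.046821594238281, -0.6673202514648438), (39.95974349975586, 19.067733764648438), 88.3782730102539)
top 4456 -38.73697155035674 ((2.583131790161133, 0.11929702758789062), (24.275339126586914, 46.45133590698242), 0.27665600180625916)
strip 357 [-1.9 -9.4 65.3] [  8.2   6.3 105. ]
rim 1016 ((555.761962890625, -29.115657806396484), (67.51571655273438, 75.19699096679688), 82.39738464355469)
shift [-0.0156 -0.0017  0.0137] turn [-0.0003 -0.0001  0.0002] t 8.45 steps>= 0.04172965892592591 0.016728628306782893
```

View pics/w5.png

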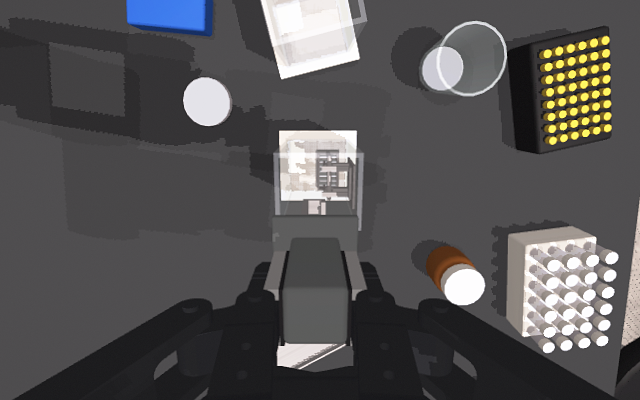

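The rim fit repeats (555.8, -29.1), the bar is visible in the tank at (345,180), and the hook hovers at (315,208). I descend in stages and correct drift.

```bash
python3 -m inch '[[1,[-0.008,0,0],[0,0,0]],[1,[-0.016,-0.002,0.2],[0,0,0]],[1,[-0.016,-0.002,0.4],[0,0,0]],[1,[-0.016,-0.002,0.6],[0,0,0]],[1,[-0.016,-0.002,0.6],[0,0,0]],[1,[-0.016,-0.002,0.6],[0,0,0]]]'
python3 - <<'E'
from h import *
s=sense();print(s["t"],s["tcp_pos"],tyaw(s),s["force"],abs(s["qd"]).max())
move_to((0.5534,-0.0321,0.170),-7.64)
E
```

```text
t: 9.05
tcp_pos: [0.554, -0.0323, 0.2425]
tool_rot: [0.752, 0.659, -0.0, -0.0]
force: [0.4, 0.3, 0.1]
finger_gap: 0.252
9.05 [ 0.55399538 -0.03227787  0.24246638] -7.5891076566047175 [0.44144171 0.32199345 0.08848546] 0.025556600730932504
shift [ 0.001  -0.0059  0.7247] turn [-0.     -0.      0.0001] t 9.05 steps>= 1.4493808355702058 0.00625728812715346
```

```bash
python3 -m inch '[[1,[0,-0.006,0.15],[0,0,0]],[1,[0.001,-0.006,0.3],[0,0,0]],[1,[0.001,-0.006,0.4],[0,0,0]],[1,[0.001,-0.006,0.4],[0,0,0]]]'
python3 -m inch '[[1,[0,0,0.12],[0,0,0]],[1,[0,0,0.22],[0,0,0]],[1,[0,0,0.32],[0,0,0]],[1,[0,0,0.32],[0,0,0]],[1,[0,0,0.32],[0,0,0]]]'
python3 - <<'E'
from h import *
s=sense();print(s["t"],s["tcp_pos"],tyaw(s),s["force"],abs(s["qd"]).max())
move_to((0.5534,-0.0321,0.170),-7.64)
c=snap("wrist","w6"); s=sense(); L=flange(c,s)
P=cloud(c).reshape(-1,3)
m=(abs(P[:,2]-.15)<.0015)&(abs(P[:,0]-.5555)<.045)&(abs(P[:,1]+.03)<.045)
r=cv2.minAreaRect((P[m][:,:2]*1000).astype(np.float32)); print("rim",m.sum(),r)
cv2.imwrite("pics/c12.png",cv2.resize(c["p"][100:270,220:420],None,fx=4,fy=3.5,interpolation=cv2.INTER_CUBIC))
E
```

```text
t: 9.45
tcp_pos: [0.5531, -0.0322, 0.202]
tool_rot: [0.753, 0.659, -0.0, -0.0]
force: [0.1, -0.7, -0.9]
finger_gap: 0.25
t: 9.95
tcp_pos: [0.5532, -0.0324, 0.1699]
tool_rot: [0.753, 0.658, -0.0, -0.0]
force: [0.2, -0.4, -1.4]
finger_gap: 0.247
9.95 [ 0.55319276 -0.03243753  0.16991053] -7.641496511810338 [ 0.21211235 -0.36326021 -1.36732482] 0.0129850391537751
shift [ 0.0036  0.0016 -0.0009] turn [-0.0001 -0.     -0.    ] t 9.95 steps>= 0.008121088172115246 0.005620153092936744
flange tool mm 2047 plane [2.39000e-02 3.40000e-03 1.06002e+01] x [ 6.9 23.3] y [-20.6  18.8] ((14.119054794311523, -0.9936981201171875), (39.96969985961914, 19.58414649963379), 88.59797668457031)
top 4446 -38.67286130106129 ((2.8983402252197266, 1.1351299285888672), (23.91451072692871, 49.54025650024414), 0.8158316612243652)
strip 513 [-1.8 -9.8 66.1] [ 19.3  11.9 106.2]
rim 3088 ((556.604736328125, -24.463863372802734), (58.8101921081543, 75.43427276611328), 82.36809539794922)
```

View pics/c12.png

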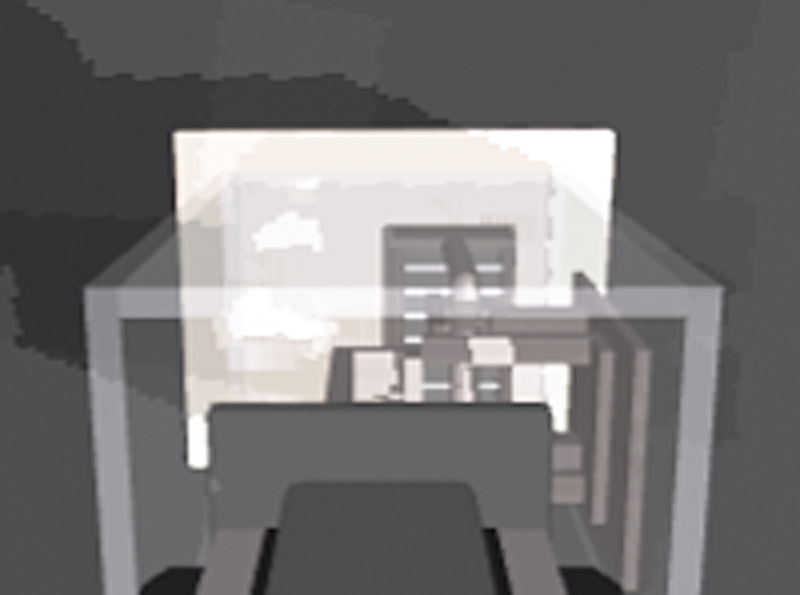

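The hook is down inside the tank: shank at crop (375,375), tip at (413,375), and the bar just beyond at (463,370), between the strips. I'll measure the gap from tip to bar in the same picture.

```bash
python3 - <<'E'
from h import *
s=sense(); c=load("pics/w6.npz")
P=cloud(c); L=(R.from_quat(s["tool_rot"]).inv().apply(P.reshape(-1,3)-s["tcp_pos"])*1000).reshape(400,640,3)
for v in range(204,216,2):
    print(v,[tuple(int(x) for x in L[v,u].round(0)) for u in range(306,350,2)])
E
```

```text
204 [(8, -7, 91), (5, -6, 100), (5, -4, 102), (5, -3, 100), (5, -1, 100), (6, 0, 100), (5, 2, 101), (5, 3, 101), (7, 4, 96), (7, 6, 94), (14, 6, 69), (14, 8, 68), (14, 9, 68), (14, 10, 68), (14, 11, 68), (14, 12, 68), (14, 14, 67), (14, 15, 68), (14, 16, 67), (14, 17, 69), (14, 19, 68), (14, 20, 67)]
206 [(8, -7, 84), (4, -6, 101), (4, -4, 101), (4, -3, 100), (4, -1, 101), (3, 0, 102), (4, 2, 101), (4, 3, 101), (5, 4, 95), (5, 6, 95), (-7, 9, 142), (-7, 10, 141), (-7, 12, 141), (7, 11, 87), (8, 12, 86), (8, 14, 87), (8, 15, 85), (-7, 20, 141), (-7, 22, 142), (-8, 24, 143), (-5, 24, 132), (-14, 29, 167)]
208 [(8, -6, 79), (2, -6, 101), (2, -4, 101), (2, -3, 101), (2, -1, 101), (2, 0, 101), (2, 2, 101), (2, 3, 101), (4, 4, 96), (4, 6, 95), (-7, 8, 134), (-7, 10, 134), (-7, 12, 135), (6, 11, 88), (7, 12, 86), (6, 14, 86), (6, 15, 88), (-7, 20, 133), (-7, 21, 135), (-9, 24, 143), (-6, 24, 132), (-16, 29, 166)]
210 [(8, -6, 74), (1, -6, 101), (1, -4, 101), (1, -3, 101), (1, -1, 101), (1, 0, 100), (1, 2, 101), (1, 3, 101), (3, 4, 95), (2, 6, 96), (-7, 8, 129), (-7, 10, 130), (-7, 11, 129), (5, 11, 87), (5, 12, 86), (5, 14, 86), (5, 15, 86), (-7, 19, 129), (-7, 21, 130), (-8, 23, 130), (-8, 25, 132), (-18, 29, 166)]
212 [(8, -6, 71), (-1, -6, 102), (0, -4, 99), (0, -3, 100), (-1, -1, 101), (-1, 0, 100), (-1, 2, 101), (0, 3, 99), (1, 4, 95), (1, 6, 95), (-13, 9, 142), (-13, 10, 142), (-13, 12, 142), (3, 11, 89), (4, 12, 86), (3, 14, 87), (3, 15, 87), (-13, 20, 142), (-12, 22, 141), (-13, 24, 143), (-10, 25, 133), (-20, 30, 167)]
214 [(8, -6, 67), (-22, -7, 167), (-22, -5, 166), (-22, -3, 167), (-21, -2, 165), (-17, 0, 149), (-11, 2, 132), (-17, 4, 150), (-1, 4, 95), (-1, 6, 97), (-12, 8, 135), (-13, 10, 136), (-13, 12, 136), (2, 11, 87), (2, 12, 86), (2, 14, 86), (2, 15, 86), (-13, 20, 136), (-12, 22, 135), (-14, 24, 142), (-11, 25, 132), (-22, 30, 167)]
```

The bar axis is at tool y = 13.3, the slot centre at about -0.7, and the tip top is 4 mm under the bar. So I shift +14 mm in tool y, then raise.

```bash
python3 -m inch '[[1,[0.003,0.05,0],[0,0,0]],[1,[0.003,0.1,0],[0,0,0]],[1,[0.003,0.14,0],[0,0,0]],[1,[0.003,0.14,0],[0,0,0]],[1,[0.003,0.14,0],[0,0,0]]]'
python3 - <<'E'
from h import *
s=sense();print(s["t"],s["tcp_pos"],tyaw(s),s["force"],s["ft_torque"],abs(s["qd"]).max())
c=snap("wrist","w7"); 
P=cloud(c); L=(R.from_quat(s["tool_rot"]).inv().apply(P.reshape(-1,3)-s["tcp_pos"])*1000).reshape(400,640,3)
for v in range(206,214,2):
    print(v,[tuple(int(x) for x in L[v,u].round(0)) for u in range(304,332,2)])
d=(s["tcp_pos"][:2]-[.5560,-.0292])*1000; a=np.radians(-7.64); print("tank XY TCP",d@[np.cos(a),np.sin(a)],d@[-np.sin(a),np.cos(a)])
E
```

```text
t: 10.5
tcp_pos: [0.5673, -0.034, 0.1703]
tool_rot: [0.753, 0.658, -0.0, -0.0]
force: [-0.8, 0.3, -1.2]
finger_gap: 0.251
10.5 [ 0.56732714 -0.03399808  0.17031335] -7.63364859630839 [-0.81973286  0.29225297 -1.15611675] [ 0.05132468 -0.00314813 -0.04983617] 0.009650903812430596
206 [(8, -7, 84), (8, -6, 85), (4, -5, 100), (4, -4, 100), (8, -2, 86), (8, -1, 85), (8, 1, 86), (7, 2, 88), (4, 3, 99), (5, 5, 96), (5, 6, 95), (-10, 9, 149), (-5, 10, 132), (-10, 13, 150)]
208 [(8, -7, 80), (8, -6, 80), (2, -5, 101), (2, -4, 100), (6, -2, 86), (6, -1, 86), (6, 1, 87), (6, 2, 88), (2, 3, 100), (4, 5, 94), (4, 6, 95), (-7, 9, 135), (-7, 10, 133), (-12, 13, 150)]
210 [(70, 0, -143), (8, -6, 73), (1, -5, 101), (1, -4, 101), (4, -2, 87), (5, -1, 85), (5, 1, 85), (4, 2, 89), (1, 3, 101), (3, 5, 94), (2, 6, 94), (-8, 9, 130), (-8, 10, 131), (-13, 13, 149)]
212 [(8, -7, 70), (70, 0, -143), (-1, -5, 101), (-1, -4, 101), (3, -2, 87), (3, -1, 87), (3, 1, 86), (3, 2, 88), (-1, 3, 100), (1, 5, 94), (1, 6, 94), (-15, 9, 149), (-10, 10, 133), (-15, 13, 151)]
tank XY TCP 11.864483295959541 -3.249560127543455
```

```bash
python3 -m inch '[[1,[0,0,-0.04],[0,0,0]],[1,[0,0,-0.07],[0,0,0]],[1,[0,0,-0.09],[0,0,0]],[1,[0,0,-0.1],[0,0,0]],[1,[0,0,-0.11],[0,0,0]],[1,[0,0,-0.12],[0,0,0]],[1,[0,0,-0.13],[0,0,0]],[1,[0,0,-0.13],[0,0,0]]]'
python3 -m inch '[[1,[0,0,-0.02],[0,0,0]],[1,[0,0,-0.04],[0,0,0]],[1,[0,0,-0.06],[0,0,0]],[1,[0,0,-0.06],[0,0,0]]]'
python3 - <<'E'
from h import *
s=sense();print(s["t"],s["tcp_pos"],tyaw(s),s["force"],s["ft_torque"],abs(s["qd"]).max())
c=snap("wrist","w8"); s=sense();print(s["force"])
P=cloud(c); L=(R.from_quat(s["tool_rot"]).inv().apply(P.reshape(-1,3)-s["tcp_pos"])*1000).reshape(400,640,3)
for v in range(206,214,2):
    print(v,[tuple(int(x) for x in L[v,u].round(0)) for u in range(304,332,2)])
E
```

```text
t: 11.35
tcp_pos: [0.5673, -0.034, 0.1833]
tool_rot: [0.753, 0.658, 0.0, 0.0]
force: [0.6, -0.3, -1.8]
finger_gap: 0.25
t: 11.75
tcp_pos: [0.5675, -0.0341, 0.1897]
tool_rot: [0.753, 0.658, 0.0, 0.0]
force: [-0.8, -0.5, -2.1]
finger_gap: 0.253
11.75 [ 0.56753505 -0.03408184  0.18973291] -7.639328279499972 [-0.8248336  -0.48485047 -2.11440587] [ 0.01647319 -0.03529777 -0.03327963] 0.005493316523364078
[ 0.10560735  0.23767558 -2.72254588]
206 [(8, -7, 86), (8, -6, 84), (4, -5, 100), (4, -4, 99), (5, -2, 96), (5, -1, 95), (5, 1, 95), (3, 2, 101), (4, 4, 99), (5, 5, 94), (5, 6, 94), (-11, 10, 153), (-8, 11, 142), (-19, 15, 185)]
208 [(8, -7, 79), (8, -6, 80), (2, -5, 101), (2, -4, 100), (3, -2, 97), (4, -1, 95), (3, 1, 96), (2, 2, 100), (2, 4, 100), (4, 5, 94), (4, 6, 95), (-12, 10, 152), (-10, 11, 142), (-22, 15, 186)]
210 [(8, -7, 75), (8, -6, 75), (1, -5, 99), (0, -4, 101), (2, -2, 96), (2, -1, 95), (2, 1, 97), (0, 2, 101), (1, 4, 101), (2, 5, 95), (2, 6, 94), (-14, 10, 151), (-11, 11, 143), (-23, 15, 185)]
212 [(8, -7, 69), (8, -6, 70), (-1, -5, 99), (-1, -4, 101), (0, -2, 97), (1, -1, 94), (0, 1, 96), (-1, 2, 100), (-1, 4, 100), (1, 5, 95), (1, 6, 94), (-16, 10, 153), (-13, 11, 142), (-26, 15, 186)]
```

The bar lies on the foot (bar top 5 mm above it) and the weight registers. Now creeping up by 1 mm per call to feel for the roof.

```bash
python3 -m inch '[[1,[0,0,-0.01],[0,0,0]],[1,[0,0,-0.01],[0,0,0]]]' | grep -E "tcp|force:"
python3 -m inch '[[1,[0,0,-0.01],[0,0,0]],[1,[0,0,-0.01],[0,0,0]]]' | grep -E "tcp|force:"
```

```text
tcp_pos: [0.5673, -0.034, 0.1904]
force: [-0.5, -0.0, -1.6]
tcp_pos: [0.5673, -0.034, 0.1914]
force: [-0.2, 0.2, -1.8]
```

```bash
python3 -m inch '[[1,[0,0,-0.01],[0,0,0]],[1,[0,0,-0.01],[0,0,0]]]' | grep -E "tcp|force:"

```

```text
tcp_pos: [0.5673, -0.034, 0.1924]
force: [0.3, 0.4, -2.7]
```

```bash
python3 -m inch '[[1,[0,0,-0.005],[0,0,0]],[1,[0,0,-0.005],[0,0,0]]]' | grep -E "tcp|force:"

```

```text
tcp_pos: [0.5673, -0.034, 0.1929]
force: [-0.5, 0.3, -2.5]
```

```bash
python3 -m inch '[[1,[0,0,-0.005],[0,0,0]],[1,[0,0,-0.005],[0,0,0]]]' | grep -E "tcp|force:"

```

```text
tcp_pos: [0.5673, -0.034, 0.1934]
force: [0.0, 0.8, -3.2]
```

```bash
python3 -m inch '[[1,[0,0,-0.005],[0,0,0]],[1,[0,0,-0.005],[0,0,0]]]' | grep -E "tcp|force:"

```

```text
tcp_pos: [0.5673, -0.034, 0.1939]
force: [-0.1, 1.3, -2.3]
```

```bash
python3 -m inch '[[1,[0,0,-0.005],[0,0,0]],[1,[0,0,-0.005],[0,0,0]]]' | grep -E "tcp|force:"

```

```text
tcp_pos: [0.5673, -0.034, 0.1944]
force: [0.2, 0.3, -2.0]
```

```bash
python3 -m inch '[[1,[0,0,-0.005],[0,0,0]],[1,[0,0,-0.005],[0,0,0]]]' | grep -E "tcp|force:"

```

```text
tcp_pos: [0.5672, -0.034, 0.1948]
force: [-0.2, 0.0, -2.7]
```

```bash
python3 -m inch '[[1,[0,0,-0.005],[0,0,0]],[1,[0,0,-0.005],[0,0,0]]]' | grep -E "tcp|force:"

```

```text
tcp_pos: [0.5672, -0.034, 0.1951]
force: [0.1, -0.1, -3.1]
```

```bash
python3 -m inch '[[1,[0,0,-0.005],[0,0,0]],[1,[0,0,-0.005],[0,0,0]]]' | grep -E "tcp|force:"

```

```text
tcp_pos: [0.5672, -0.034, 0.1955]
force: [0.7, 0.5, -6.6]
```

```bash
python3 -m inch '[[1,[0,0,-0.003],[0,0,0]],[1,[0,0,-0.003],[0,0,0]]]' | grep -E "tcp|force:"

```

```text
tcp_pos: [0.5671, -0.034, 0.1957]
force: [1.0, -0.4, -6.7]
```

The roof is felt at TCP z ≈ 0.195: -6.7 N against a baseline of about -2.2 N. I back off 1.5 mm so the bar is mid-gap, then draw to -x.

```bash
python3 -m inch '[[1,[0,0,0.008],[0,0,0]],[1,[0,0,0.014],[0,0,0]],[1,[0,0,0.014],[0,0,0]]]' | grep -E "tcp|force:"
python3 -m inch '[[1,[0,-0.02,0],[0,0,0]],[1,[0,-0.04,0],[0,0,0]],[1,[0,-0.06,0],[0,0,0]],[1,[0,-0.06,0],[0,0,0]]]' | grep -E "tcp|force:"

```

```text
tcp_pos: [0.5672, -0.034, 0.195]
force: [-0.1, 0.5, -3.8]
tcp_pos: [0.5607, -0.0331, 0.1949]
force: [0.3, 0.4, -2.9]
```

```bash
python3 -m inch '[[1,[0,-0.015,0],[0,0,0]],[1,[0,-0.03,0],[0,0,0]],[1,[0,-0.03,0],[0,0,0]]]' | grep -E "tcp|force:"

```

```text
tcp_pos: [0.558, -0.0327, 0.1948]
force: [0.5, 0.1, -2.0]
```

```bash
cat >> h.py <<'E'
def barchk(name):
    s=sense(); c=snap("wrist",name)
    P=cloud(c); L=(R.from_quat(s["tool_rot"]).inv().apply(P.reshape(-1,3)-s["tcp_pos"])*1000).reshape(400,640,3)
    for v in (206,210): print(v,[tuple(int(x) for x in L[v,u].round(0)) for u in range(304,336,2)])
    d=(s["tcp_pos"][:2]-[.5560,-.0292])*1000; a=np.radians(-7.64); print("tank XY TCP",d@[np.cos(a),np.sin(a)],d@[-np.sin(a),np.cos(a)],"t",s["t"])
    cv2.imwrite(f"pics/{name}c.png",cv2.resize(c["p"][100:270,220:420],None,fx=4,fy=3.5,interpolation=cv2.INTER_CUBIC))
E
python3 -c "
from h import *
barchk('w9')"
```

```text
206 [(8, -7, 84), (8, -6, 85), (4, -5, 101), (3, -4, 101), (5, -2, 97), (5, -1, 96), (5, 1, 96), (3, 2, 102), (4, 3, 100), (5, 5, 94), (5, 6, 95), (-7, 9, 142), (-12, 11, 159), (-21, 15, 190), (-21, 17, 191), (-21, 19, 191)]
210 [(8, -7, 74), (8, -6, 74), (1, -5, 101), (1, -4, 100), (2, -2, 96), (2, -1, 96), (2, 1, 96), (1, 2, 100), (1, 3, 101), (2, 5, 95), (2, 6, 95), (-11, 9, 143), (-16, 11, 160), (-25, 15, 189), (-25, 17, 191), (-25, 19, 192)]
tank XY TCP 2.4252805572585965 -3.241103281631795 t 15.0
```

View pics/w9c.png

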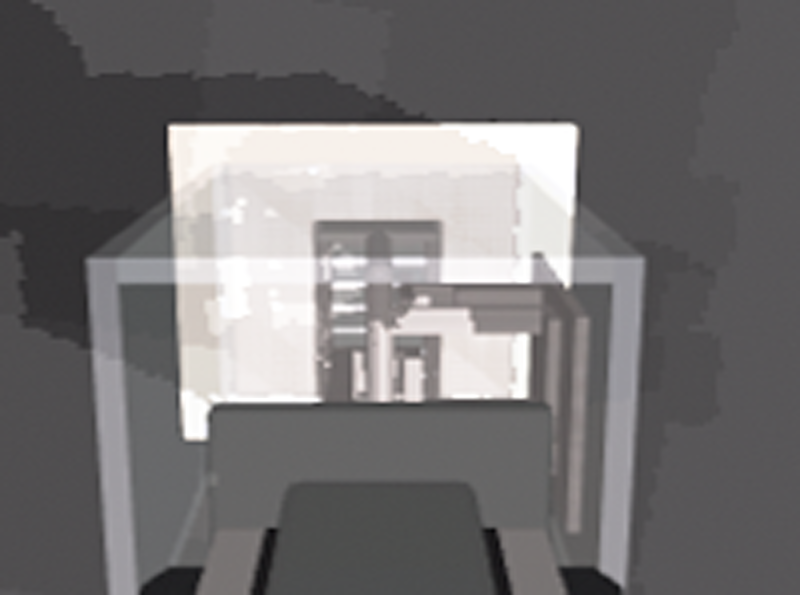

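The bar moves along with the hook, still mid-slot, and is already at tank X ≈ 2.3, past the lips and roof edge. Another 17 mm takes it to tank_clear.

```bash
python3 -m inch '[[1,[0,-0.02,0],[0,0,0]],[1,[0,-0.05,0],[0,0,0]],[1,[0,-0.08,0],[0,0,0]],[1,[0,-0.11,0],[0,0,0]],[1,[0,-0.14,0],[0,0,0]],[1,[0,-0.16,0],[0,0,0]],[1,[0,-0.168,0],[0,0,0]],[1,[0,-0.168,0],[0,0,0]],[1,[0,-0.168,0],[0,0,0]]]' | grep -E "tcp|force:"
python3 -c "
from h import *
barchk('w10')"
```

```text
tcp_pos: [0.5419, -0.0306, 0.1948]
force: [-0.2, -0.1, -3.1]
206 [(8, -7, 84), (8, -6, 85), (4, -5, 100), (3, -4, 101), (5, -2, 97), (5, -1, 96), (5, 1, 94), (3, 2, 101), (4, 3, 100), (5, 5, 94), (5, 6, 94), (-8, 9, 144), (-7, 11, 140), (-21, 15, 191), (-21, 17, 190), (-21, 19, 191)]
210 [(7, -7, 77), (8, -6, 75), (1, -5, 100), (1, -4, 101), (2, -2, 95), (2, -1, 96), (2, 1, 95), (0, 2, 102), (1, 3, 100), (2, 5, 95), (2, 6, 95), (-11, 9, 142), (-11, 11, 143), (-25, 15, 191), (-25, 17, 191), (-25, 19, 192)]
tank XY TCP -13.830413573624316 -3.274622725573621 t 15.95
```

View pics/w10c.png

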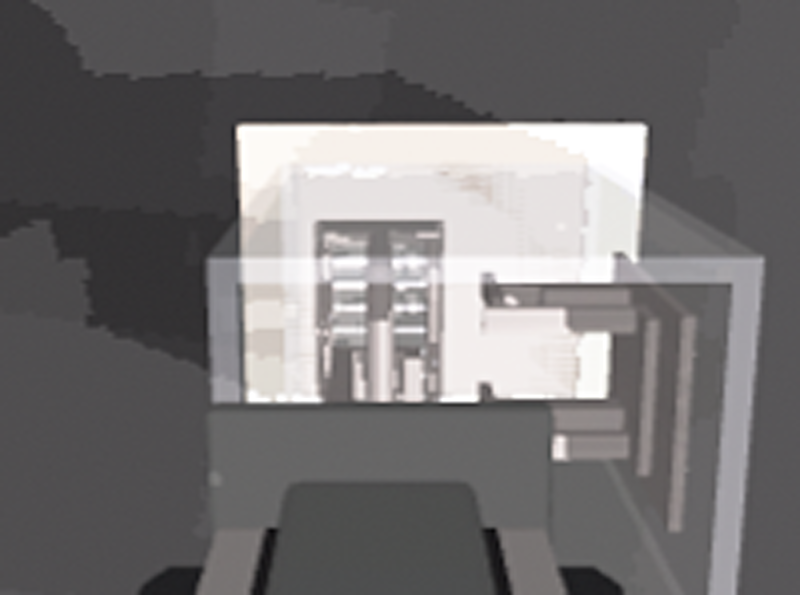

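The bar is at X ≈ -14 and the rack body hangs clear of the lips. Raising straight up, with checks on the way.

```bash
python3 -m inch '[[1,[0,-0.004,-0.03],[0,0,0]],[1,[0,-0.004,-0.1],[0,0,0]],[1,[0,-0.004,-0.2],[0,0,0]],[1,[0,-0.004,-0.3],[0,0,0]],[1,[0,-0.004,-0.38],[0,0,0]],[1,[0,-0.004,-0.4],[0,0,0]],[1,[0,-0.004,-0.4],[0,0,0]]]' | grep -E "tcp|force:"
python3 -c "
from h import *
barchk('w11')"
```

```text
tcp_pos: [0.5415, -0.0306, 0.2354]
force: [-0.4, 0.6, -2.4]
206 [(8, -7, 85), (8, -6, 85), (4, -5, 100), (4, -4, 101), (5, -2, 96), (5, -1, 95), (5, 1, 96), (4, 2, 101), (4, 4, 101), (5, 5, 94), (5, 6, 97), (-8, 9, 142), (-8, 11, 142), (-13, 13, 160), (-27, 18, 213), (-27, 20, 212)]
210 [(8, -7, 75), (8, -6, 75), (1, -5, 101), (1, -4, 100), (2, -2, 96), (2, -1, 97), (2, 1, 97), (1, 2, 100), (1, 4, 101), (3, 5, 94), (3, 6, 94), (-16, 10, 159), (-11, 11, 142), (-16, 13, 159), (-27, 17, 197), (-27, 19, 196)]
tank XY TCP -14.173812002059838 -3.272294407010131 t 16.7
```

View pics/w11c.png

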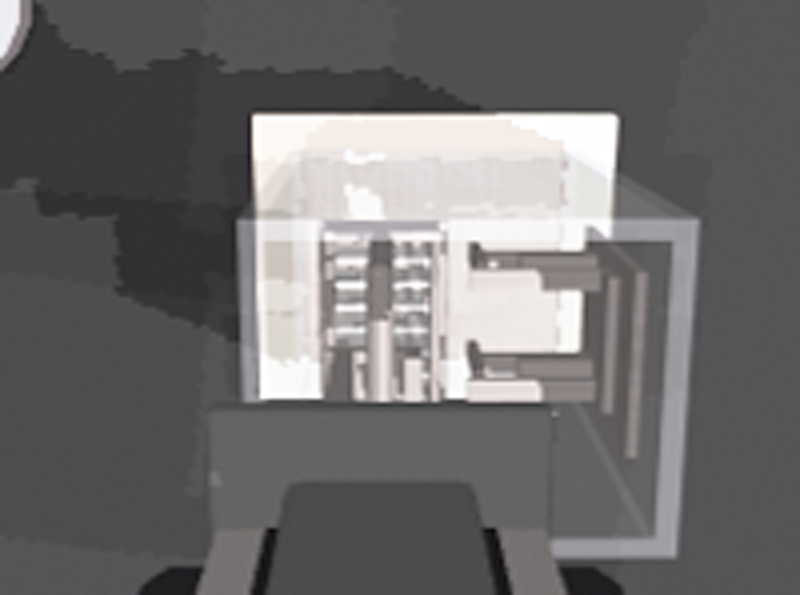

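The rack rises level and clear of the lips and walls. I continue upward, beyond the rim.

```bash
python3 -m inch '[[1,[0,0,-0.05],[0,0,0]],[1,[0,0,-0.15],[0,0,0]],[1,[0,0,-0.25],[0,0,0]],[1,[0,0,-0.35],[0,0,0]],[1,[0,0,-0.45],[0,0,0]],[1,[0,0,-0.55],[0,0,0]],[1,[0,0,-0.6],[0,0,0]],[1,[0,0,-0.6],[0,0,0]]]' | grep -E "tcp|force:"
python3 -m inch '[[1,[0,0,-0.1],[0,0,0]],[1,[0,0,-0.25],[0,0,0]],[1,[0,0,-0.4],[0,0,0]],[1,[0,0,-0.45],[0,0,0]],[1,[0,0,-0.45],[0,0,0]],[1,[0,0,-0.45],[0,0,0]]]' | grep -E "tcp|force:"
python3 -c "
from h import *
barchk('w12'); c=load('pics/top0.npz'); P=cloud(c); t=P[180:280,405:505].reshape(-1,3)
m=(t[:,2]>.002)&(t[:,2]<.02); print(cv2.minAreaRect((t[m][:,:2]*1000).astype(np.float32)))
m=(t[:,2]>.009)&(t[:,2]<.016); print(cv2.minAreaRect((t[m][:,:2]*1000).astype(np.float32)))
"
```

```text
tcp_pos: [0.5418, -0.0306, 0.2958]
force: [0.2, 0.7, -2.7]
tcp_pos: [0.5408, -0.0304, 0.3391]
force: [2.0, 0.2, -2.8]
206 [(8, -7, 85), (8, -6, 84), (4, -5, 100), (4, -4, 100), (5, -2, 95), (5, -1, 95), (5, 1, 96), (4, 2, 101), (4, 3, 101), (6, 5, 93), (6, 6, 93), (-8, 9, 142), (-7, 11, 141), (-8, 12, 142), (-13, 15, 160), (-27, 20, 213)]
210 [(8, -7, 75), (8, -6, 74), (1, -5, 100), (1, -4, 100), (2, -2, 97), (2, -1, 96), (2, 1, 95), (0, 2, 101), (1, 3, 101), (3, 5, 94), (2, 6, 95), (-13, 9, 149), (-11, 11, 142), (-12, 13, 144), (-16, 15, 158), (-27, 19, 199)]
tank XY TCP -14.879807734855074 -3.219983080307215 t 18.15
((492.6959228515625, -253.04837036132812), (243.47035217285156, 237.23085021972656), 88.44959259033203)
((489.1507873535156, -250.052490234375), (149.91848754882812, 131.77476501464844), 24.53713035583496)
```

View pics/w12.png

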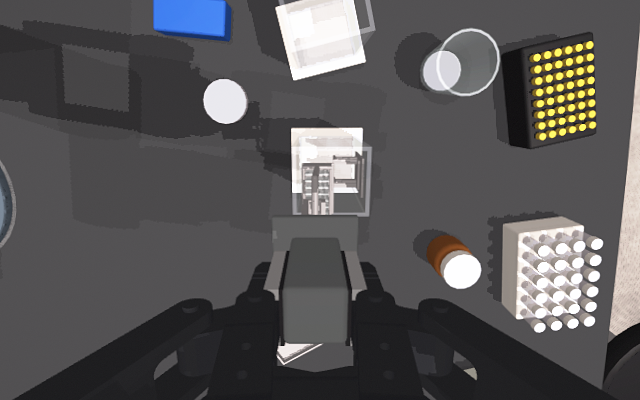

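The rack hangs level at z ≈ 0.177. The tray's rim rectangle is centred at (0.489, -0.250), yaw 24.5°. Carrying it over gently.

```bash
python3 -m inch '[[1,[-0.02,-0.002,0],[0,0,0]],[1,[-0.06,-0.006,0],[0,0,0]],[1,[-0.12,-0.012,0],[0,0,0]],[1,[-0.2,-0.02,0],[0,0,0]],[1,[-0.3,-0.03,0],[0,0,0]],[1,[-0.41,-0.04,0],[0,0,0]],[1,[-0.53,-0.05,0],[0,0,0]],[1,[-0.65,-0.063,0],[0,0,0]],[1,[-0.77,-0.075,0],[0,0,0]],[1,[-0.9,-0.087,0],[0,0,0]]]' | grep -E "tcp|force:"
python3 -m inch '[[1,[-0.13,-0.013,0],[0,0,0]],[1,[-0.26,-0.025,0],[0,0,0]],[1,[-0.39,-0.038,0],[0,0,0]],[1,[-0.52,-0.05,0],[0,0,0]],[1,[-0.65,-0.063,0],[0,0,0]],[1,[-0.78,-0.075,0],[0,0,0]],[1,[-0.9,-0.087,0],[0,0,0]]]' | grep -E "tcp|force:"
python3 -m inch '[[1,[-0.12,-0.012,0],[0,0,0]],[1,[-0.22,-0.02,0],[0,0,0]],[1,[-0.31,-0.03,0],[0,0,0]],[1,[-0.38,-0.037,0],[0,0,0]],[1,[-0.43,-0.042,0],[0,0,0]],[1,[-0.46,-0.045,0],[0,0,0]],[1,[-0.479,-0.047,0],[0,0,0]],[1,[-0.479,-0.047,0],[0,0,0]],[1,[-0.479,-0.047,0],[0,0,0]]]' | grep -E "tcp|force:"
python3 - <<'E'
from h import *
s=sense(); print(s["t"],s["tcp_pos"],s["force"],s["q"].round(2))
c=snap("wrist","w13"); d=snap("scene","s13")
cv2.imwrite("pics/s13c.png",cv2.resize(d["p"][30:290,90:350],None,fx=2.3,fy=2.3,interpolation=cv2.INTER_CUBIC))
P=cloud(c).reshape(-1,3)
m=(P[:,2]>.010)&(P[:,2]<.014)&(abs(P[:,0]-.489)<.12)&(abs(P[:,1]+.25)<.12); print(m.sum(),cv2.minAreaRect((P[m][:,:2]*1000).astype(np.float32)))
L=R.from_quat(s["tool_rot"]).inv().apply(P-s["tcp_pos"])*1000
m=(abs(L[:,0])<45)&(abs(L[:,1])<40)&(L[:,2]>130)&(L[:,2]<150); q=L[m]; A=np.c_[q[:,:2],np.ones(len(q))]; print("body top",len(q),q.min(0).round(),q.max(0).round(),np.linalg.lstsq(A,q[:,2],rcond=None)[0])
E
```

```text
tcp_pos: [0.5204, -0.1197, 0.3397]
force: [0.6, -0.5, -2.5]
tcp_pos: [0.4999, -0.2078, 0.3397]
force: [0.1, 0.1, -1.3]
tcp_pos: [0.4891, -0.2532, 0.3397]
force: [-0.6, -0.5, -2.6]
20.8 [ 0.48912976 -0.25316534  0.33971827] [-0.56886561 -0.46603247 -2.57248419] [-0.68  0.31  1.48  0.    1.35 -0.55]
802 ((488.06365966796875, -250.99172973632812), (150.35638427734375, 130.19480895996094), 24.540241241455078)
body top 592 [-15. -13. 131.] [ 27.  11. 150.] [-5.68204398e-02 -3.64199735e-03  1.43276718e+02]
```

View pics/w13.png

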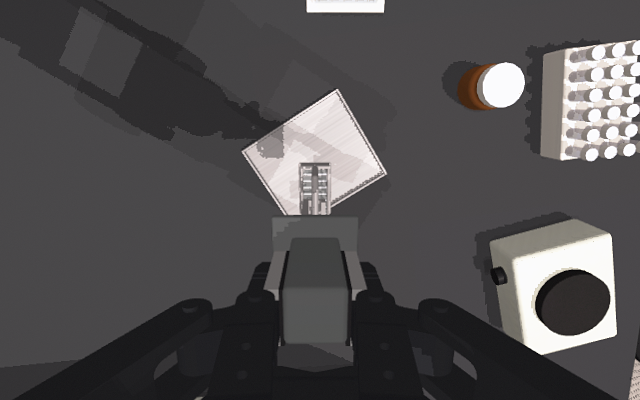

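View pics/s13c.png

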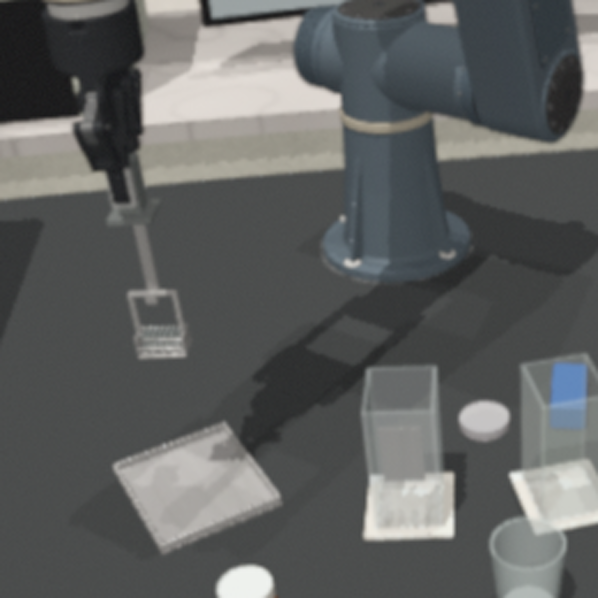

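The rack hangs level over the tray, whose centre in this view is (0.488, -0.251). Lowering, with a slow final approach.

```bash
python3 -m inch '[[1,[0,0,0.03],[0,0,0]],[1,[0,0,0.1],[0,0,0]],[1,[0,0,0.25],[0,0,0]],[1,[0,0,0.4],[0,0,0]],[1,[0,0,0.55],[0,0,0]],[1,[0,0,0.7],[0,0,0]],[1,[0,0,0.85],[0,0,0]]]' | grep -E "tcp|force:"
python3 -m inch '[[1,[0,0,0.15],[0,0,0]],[1,[0,0,0.3],[0,0,0]],[1,[0,0,0.45],[0,0,0]],[1,[0,0,0.56],[0,0,0]],[1,[0,0,0.64],[0,0,0]],[1,[0,0,0.68],[0,0,0]],[1,[0,0,0.7],[0,0,0]],[1,[0,0,0.7],[0,0,0]],[1,[0,0,0.7],[0,0,0]]]' | grep -E "tcp|force:"

```

```text
tcp_pos: [0.4889, -0.2533, 0.2536]
force: [0.4, -0.0, -2.4]
tcp_pos: [0.4894, -0.2537, 0.1852]
force: [-0.0, -0.9, -2.8]
```

```bash
python3 -m inch '[[1,[0,0,0.03],[0,0,0]],[1,[0,0,0.07],[0,0,0]],[1,[0,0,0.11],[0,0,0]],[1,[0,0,0.14],[0,0,0]],[1,[0,0,0.155],[0,0,0]],[1,[0,0,0.165],[0,0,0]],[1,[0,0,0.175],[0,0,0]],[1,[0,0,0.185],[0,0,0]],[1,[0,0,0.185],[0,0,0]]]' | grep -E "tcp|force:"
python3 -m inch '[[1,[0,0,0.007],[0,0,0]],[1,[0,0,0.014],[0,0,0]],[1,[0,0,0.021],[0,0,0]],[1,[0,0,0.028],[0,0,0]],[1,[0,0,0.035],[0,0,0]],[1,[0,0,0.035],[0,0,0]]]' | grep -E "tcp|force:"
python3 -c "
from h import *
barchk('w14')"
```

```text
tcp_pos: [0.4891, -0.2534, 0.1662]
force: [0.6, 0.1, -1.9]
tcp_pos: [0.4891, -0.2534, 0.1627]
force: [-0.5, 0.1, -0.8]
206 [(8, -8, 86), (8, -6, 85), (3, -5, 101), (4, -4, 101), (5, -2, 95), (6, -1, 93), (5, 1, 94), (4, 2, 100), (4, 3, 100), (5, 5, 96), (5, 6, 95), (-12, 10, 157), (-7, 11, 140), (-12, 13, 156), (-13, 15, 160), (-13, 17, 160)]
210 [(8, -7, 74), (8, -6, 75), (1, -5, 101), (1, -4, 100), (2, -2, 95), (3, -1, 93), (3, 1, 93), (0, 2, 101), (1, 3, 100), (2, 5, 94), (3, 6, 94), (-14, 9, 152), (-10, 11, 139), (-16, 13, 157), (-17, 15, 161), (-16, 17, 158)]
tank XY TCP -36.52205489547588 -231.14161343820845 t 24.0
```

The rack stands and the hook is already 2 mm free of the bar. I lower a further 8.5 mm and check before backing out.

```bash
python3 -m inch '[[1,[0,0,0.02],[0,0,0]],[1,[0,0,0.045],[0,0,0]],[1,[0,0,0.07],[0,0,0]],[1,[0,0,0.085],[0,0,0]],[1,[0,0,0.085],[0,0,0]]]' | grep -E "tcp|force:"
python3 -c "
from h import *
barchk('w15')"
```

```text
tcp_pos: [0.4889, -0.2533, 0.1538]
force: [-0.5, -0.1, -2.5]
206 [(8, -7, 85), (8, -6, 84), (4, -5, 99), (4, -4, 99), (8, -2, 85), (8, -1, 84), (8, 1, 85), (8, 2, 86), (4, 3, 100), (5, 5, 95), (6, 6, 93), (-8, 9, 142), (-5, 10, 131), (-9, 13, 148), (-10, 15, 150), (-10, 16, 150)]
210 [(8, -7, 75), (8, -6, 75), (1, -5, 99), (1, -4, 100), (5, -2, 85), (5, -1, 84), (5, 1, 85), (5, 2, 85), (1, 3, 101), (2, 5, 94), (3, 6, 94), (-8, 9, 130), (-8, 10, 131), (-13, 13, 148), (-13, 15, 150), (-13, 16, 150)]
tank XY TCP -36.71839500839738 -231.04595456988326 t 24.55
```

View pics/w15c.png

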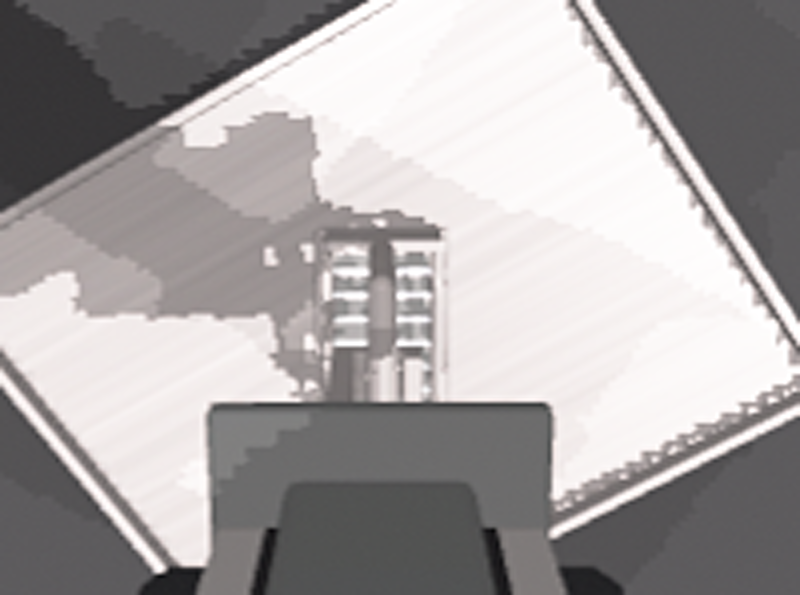

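The rack stands in the tray with its bar bottom 4.5 mm above the hook tip. Backing out along -y tool by 18 mm, then up.

```bash
python3 -m inch '[[1,[0,-0.03,0],[0,0,0]],[1,[0,-0.08,0],[0,0,0]],[1,[0,-0.13,0],[0,0,0]],[1,[0,-0.18,0],[0,0,0]],[1,[0,-0.18,0],[0,0,0]]]' | grep -E "tcp|force:"
python3 -c "
from h import *
barchk('w16')"
```

```text
tcp_pos: [0.4702, -0.2507, 0.1542]
force: [-0.0, 0.2, -0.8]
206 [(8, -7, 85), (8, -6, 85), (4, -5, 100), (4, -4, 99), (3, -2, 101), (4, -1, 101), (3, 1, 102), (4, 2, 100), (4, 3, 100), (5, 5, 95), (5, 6, 95), (-8, 9, 142), (-8, 11, 143), (-8, 12, 143), (-8, 14, 144), (-8, 16, 142)]
210 [(8, -7, 75), (8, -6, 75), (0, -5, 102), (1, -4, 101), (1, -2, 101), (1, -1, 101), (1, 1, 99), (1, 2, 101), (1, 3, 101), (3, 5, 94), (3, 6, 94), (-13, 9, 148), (-8, 10, 130), (-8, 12, 132), (-8, 14, 129), (-8, 15, 130)]
tank XY TCP -55.57922153301456 -230.92518852625062 t 25.1
```

View pics/w16c.png

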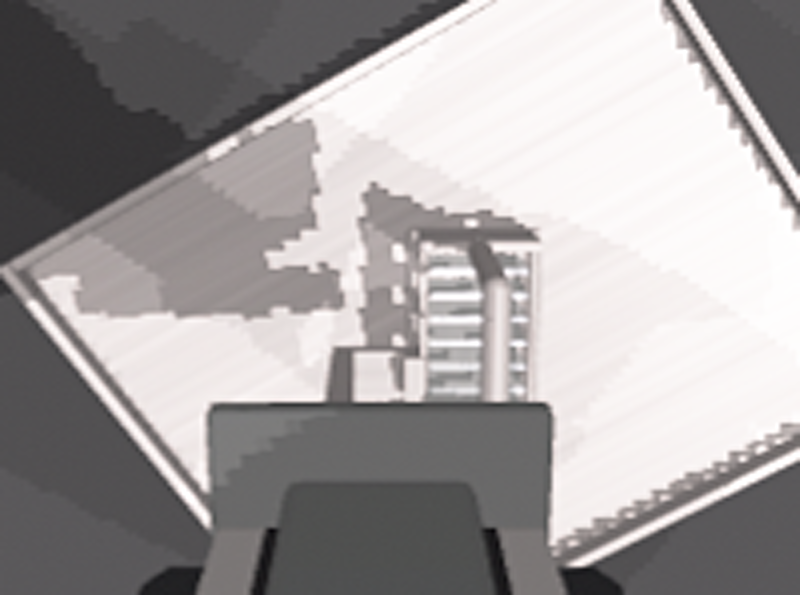

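Unhooked; the bar at crop (495,340) is well clear of the tip at (413,375). Now up and back toward the stand.

```bash
python3 -m inch '[[1,[0,0,-0.15],[0,0,0]],[1,[0,0,-0.35],[0,0,0]],[1,[0,0,-0.6],[0,0,0]],[1,[0,0,-0.9],[0,0,0]]]' | grep -E "tcp|force:"
python3 -m inch '[[1,[0,0,-0.3],[0,0,0]],[1,[0,0,-0.56],[0,0,0]],[1,[0,0,-0.56],[0,0,0]]]' | grep -E "tcp|force:"
python3 - <<'E'
from h import *
c=snap("wrist","w17");move_to((0.4657,0.3183,0.30),11)
E
```

```text
tcp_pos: [0.4708, -0.2507, 0.2444]
force: [0.2, 0.1, -1.6]
tcp_pos: [0.4733, -0.2526, 0.3042]
force: [0.2, -0.3, -1.1]
shift [ 5.6412e+00 -8.2100e-01  1.0000e-03] turn [ 0.0006  0.0005 -0.0518] t 25.9 steps>= 11.401282928256672 2.1692765951664477
```

View pics/w17.png

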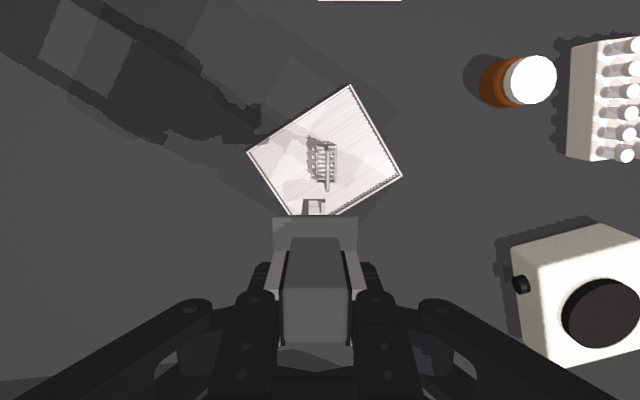

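The rack stands upright in the tray at (322,160). Travelling to the stand.

```bash
for i in 1; do python3 -m inch '[[1,[0.2,-0.03,0],[0,0,0]],[1,[0.5,-0.07,0],[0,0,0]],[1,[0.94,-0.137,0],[0,0,0]]]'; python3 -m inch '[[1,[0.47,-0.07,0],[0,0,0]],[1,[0.94,-0.137,0],[0,0,0]]]';  python3 -m inch '[[1,[0.47,-0.07,0],[0,0,0]],[1,[0.94,-0.137,0],[0,0,0]]]';  python3 -m inch '[[1,[0.47,-0.07,0],[0,0,0]],[1,[0.94,-0.137,0],[0,0,0]]]';  python3 -m inch '[[1,[0.47,-0.07,0],[0,0,0]],[1,[0.94,-0.137,0],[0,0,0]]]'; python3 -m inch '[[1,[0.4,-0.06,0],[0,0,-0.017]],[1,[0.7,-0.1,0],[0,0,-0.034]],[1,[0.94,-0.137,0],[0,0,-0.0518]],[1,[0.94,-0.137,0],[0,0,-0.0518]],[1,[0.94,-0.137,0],[0,0,-0.0518]],[1,[0.94,-0.137,0],[0,0,-0.0518]]]'; done | grep -E "tcp|force:"
python3 - <<'E'
from h import *
s=sense(); c=snap("wrist","w18"); print(s["t"],s["tcp_pos"],tyaw(s)); move_to((0.4657,0.3183,0.23),11)
L=flange(c,s); P=cloud(c).reshape(-1,3)
m=(P[:,2]>.104)&(P[:,2]<.1063)&(abs(P[:,0]-.465)<.05)&(abs(P[:,1]-.32)<.05); print("fork",m.sum(),cv2.minAreaRect((P[m][:,:2]*1000).astype(np.float32)))
E
```

```text
tcp_pos: [0.4693, -0.1552, 0.2982]
force: [1.2, 0.8, -1.2]
tcp_pos: [0.4672, -0.0582, 0.2982]
force: [0.9, 0.1, -1.5]
tcp_pos: [0.4658, 0.0368, 0.2984]
force: [0.7, 0.0, -1.7]
tcp_pos: [0.4645, 0.1315, 0.2984]
force: [1.7, -1.9, -0.6]
tcp_pos: [0.4633, 0.2262, 0.2982]
force: [0.2, -0.7, -2.1]
tcp_pos: [0.4637, 0.318, 0.2991]
force: [0.5, 0.0, -1.8]
27.6 [0.46372673 0.31800728 0.29907933] 10.94174525222702
shift [0.0019 0.0178 0.6943] turn [-0.0003  0.0001 -0.0002] t 27.65 steps>= 1.3890468565781384 0.017214945652120773
flange tool mm 2032 plane [2.53000e-02 2.70000e-03 1.01976e+01] x [ 6.8 23.3] y [-19.7  19.8] ((14.642248153686523, 0.06003761291503906), (39.87763977050781, 18.182601928710938), 89.20604705810547)
top 4464 -38.95469615510655 ((2.5688772201538086, 1.2338218688964844), (44.43278503417969, 24.140235900878906), 89.97093200683594)
strip 358 [-1.9 -8.7 65.1] [  8.3   7.  105.6]
fork 1383 ((464.127197265625, 321.4666442871094), (49.623382568359375, 57.55042266845703), 10.737269401550293)
```

View pics/w18.png

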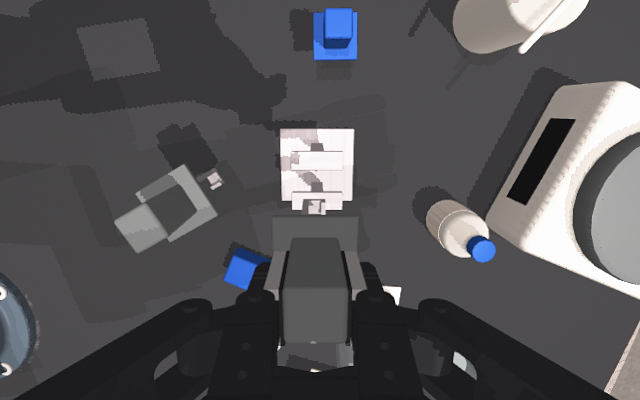

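The flange centre is at world (0.463, 0.321) and the fork centre at (0.464, 0.3214), so a 1 mm correction. Descending through the slot.

```bash
python3 -m inch '[[1,[0,0.01,0.2],[0,0,0]],[1,[0,0.01,0.45],[0,0,0]],[1,[0,0.01,0.7],[0,0,0]],[1,[0,0.01,0.78],[0,0,0]],[1,[0,0.01,0.78],[0,0,0]],[1,[0,0.01,0.78],[0,0,0]]]'|grep -E "tcp|force:"
python3 -c "
from h import *
move_to((0.4655,0.3183,0.135),11)"
```

```text
tcp_pos: [0.4666, 0.3189, 0.2232]
force: [0.4, 0.5, -0.8]
shift [-0.0044 -0.0132  0.8816] turn [ 0.0003 -0.0001 -0.0001] t 28.25 steps>= 1.763405203402748 0.012558143870617402
```

```bash
python3 -m inch '[[1,[-0.002,-0.013,0.1],[0,0,0]],[1,[-0.004,-0.013,0.25],[0,0,0]],[1,[-0.004,-0.013,0.45],[0,0,0]],[1,[-0.004,-0.013,0.65],[0,0,0]],[1,[-0.004,-0.013,0.8],[0,0,0]],[1,[-0.004,-0.013,0.86],[0,0,0]],[1,[-0.004,-0.013,0.86],[0,0,0]],[1,[-0.004,-0.013,0.86],[0,0,0]]]'|grep -E "tcp|force:"
python3 -c "
from h import *
move_to((0.4655,0.3183,0.122),11)
s=sense();c=snap('wrist','w19');flange(c,s)"
```

```text
tcp_pos: [0.4652, 0.3187, 0.137]
force: [1.0, 0.0, -1.4]
shift [-0.0048  0.0024  0.1497] turn [ 0.0003 -0.0001  0.    ] t 29.05 steps>= 0.29949725371978897 0.01144506894625879
flange tool mm 2035 plane [2.27000e-02 2.30000e-03 1.02473e+01] x [ 6.7 23.2] y [-19.7  19.8] ((14.064318656921387, -0.042999267578125), (40.01508331298828, 19.551265716552734), 88.3976821899414)
top 4467 -38.95101988991644 ((2.6722116470336914, 0.43414878845214844), (24.090423583984375, 44.95018768310547), 1.0413492918014526)
```

View pics/w19.png

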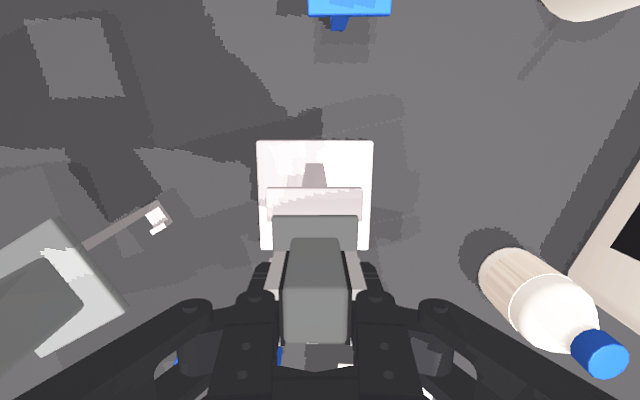

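The flange is centred over the fork. Lowering slowly until it seats.

```bash
python3 -m inch '[[1,[-0.003,0.002,0.05],[0,0,0]],[1,[-0.003,0.002,0.1],[0,0,0]],[1,[-0.003,0.002,0.13],[0,0,0]],[1,[-0.003,0.002,0.145],[0,0,0]],[1,[-0.003,0.002,0.155],[0,0,0]],[1,[-0.003,0.002,0.155],[0,0,0]],[1,[-0.003,0.002,0.155],[0,0,0]]]'|grep -E "tcp|force:"
python3 -m inch '[[1,[0,0,0.005],[0,0,0]],[1,[0,0,0.01],[0,0,0]],[1,[0,0,0.01],[0,0,0]]]'|grep -E "tcp|force:"
```

```text
tcp_pos: [0.4649, 0.3182, 0.1207]
force: [0.3, -0.4, -1.2]
tcp_pos: [0.4649, 0.3182, 0.1206]
force: [-1.2, -1.0, 4.5]
```

Seated: the force went from -1.2 to +4.5 N. I relax 1 mm and open.

```bash
python3 -m inch '[[1,[0,0,-0.008],[0,0,0]],[1,[0,0,-0.008],[0,0,0]]]'|grep -E "tcp|force:"
python3 -m inch '[[0,[0,0,-0.008],[0,0,0]],[0,[0,0,-0.008],[0,0,0]],[0,[0,0,-0.008],[0,0,0]],[0,[0,0,-0.008],[0,0,0]],[0,[0,0,-0.008],[0,0,0]]]'|grep -E "tcp|force:|gap"
python3 -m inch '[[0,[0,0,-0.1],[0,0,0]],[0,[0,0,-0.3],[0,0,0]],[0,[0,0,-0.6],[0,0,0]],[0,[0,0,-0.95],[0,0,0]]]'|grep -E "tcp|force:"
python3 -m inch '[[0,[0,0,-0.4],[0,0,0]],[0,[0,0,-0.8],[0,0,0]],[0,[0,0,-0.8],[0,0,0]],[0,[0,0,-0.8],[0,0,0]]]'|grep -E "tcp|force:"
python3 - <<'E'
from h import *
s=sense();c=snap("wrist","w20");P=cloud(c).reshape(-1,3)
for lo,hi,n in [(.1575,.1625,"handle top"),(.1080,.1120,"flange top"),(.104,.1063,"fork top")]:
    m=(P[:,2]>lo)&(P[:,2]<hi)&(abs(P[:,0]-.465)<.05)&(abs(P[:,1]-.32)<.05)
    q=P[m]; A=np.c_[q[:,:2]-q[:,:2].mean(0),np.ones(len(q))]
    print(n,m.sum(),q.mean(0).round(4),np.linalg.lstsq(A,q[:,2],rcond=None)[0].round(4),cv2.minAreaRect((q[:,:2]*1000).astype(np.float32)))
d=snap("scene","s20"); e=snap("top","t20")
cv2.imwrite("pics/s20c.png",np.hstack([cv2.resize(d["p"][100:240,350:450],None,fx=4,fy=4),cv2.resize(d["p"][190:290,120:240],(400,560))]))
E
```

```text
tcp_pos: [0.4649, 0.3182, 0.1206]
force: [0.1, 0.1, 0.7]
tcp_pos: [0.4648, 0.3181, 0.1213]
force: [-0.5, -0.1, 0.3]
finger_gap: 0.501
tcp_pos: [0.4641, 0.3178, 0.2171]
force: [0.1, -0.4, -0.3]
tcp_pos: [0.465, 0.3183, 0.298]
force: [0.3, 0.2, -1.0]
handle top 696 [0.4644 0.3216 0.1599] [-0.0099 -0.0136  0.1599] ((464.60052490234375, 321.3965759277344), (21.552949905395508, 21.919513702392578), 10.358031272888184)
flange top 896 [0.4629 0.3264 0.1101] [ 0.0018 -0.0012  0.1101] ((464.0168762207031, 321.4854736328125), (39.671714782714844, 39.33116912841797), 11.336700439453125)
fork top 868 [0.4631 0.3266 0.1051] [1.000e-04 2.000e-04 1.051e-01] ((464.4131164550781, 321.1395568847656), (49.6895866394043, 57.53578186035156), 10.872359275817871)
```

View pics/s20c.png

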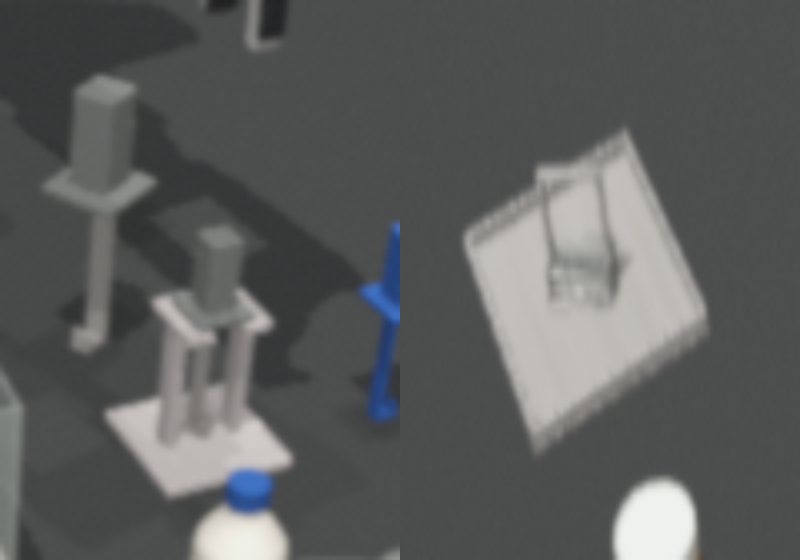

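View pics/t20.png

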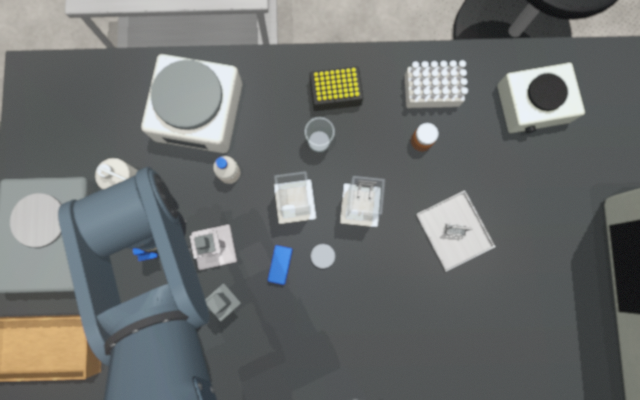

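The rod hangs flat in the fork, the rack stands in the tray at top (455,232), and the bystanders are where they were. One quick check of rack position and bystander shift, then hand in.

```bash
python3 - <<'E'
from h import *
a=load("pics/top0.npz"); b=load("pics/t20.npz"); P=cloud(b); Q=P[205:260,430:485].reshape(-1,3)
m=(Q[:,2]>.017)&(Q[:,2]<.08); print("rack pts",m.sum(),cv2.minAreaRect((Q[m][:,:2]*1000).astype(np.float32)),Q[m][:,2].max())
for n,(u,v) in dict(bottle=(226,170),jar=(424,137),beaker=(319,134),dish=(322,256),slidebox=(280,266)).items():
    A=a["p"][v-22:v+22,u-22:u+22];B=b["p"][v-30:v+30,u-30:u+30]
    r=cv2.matchTemplate(B,A,cv2.TM_CCOEFF_NORMED); k=cv2.minMaxLoc(r); print(n,k[1],np.array(k[3])-8)
s=sense(); print(s["t"],s["force"])
from station import sign_off
print(sign_off())
E
```

```text
rack pts 176 ((489.8792419433594, -249.46311950683594), (47.12399673461914, 24.291744232177734), 82.22370147705078) 0.07469117508871115
bottle 0.9996368885040283 [0 0]
jar 0.9998101592063904 [0 0]
beaker 0.9995349049568176 [0 0]
dish 0.9996989965438843 [0 0]
slidebox 0.9922263622283936 [0 0]
31.75 [-0.72541187 -0.77150265 -0.66927662]
the job is handed in; nothing more can be done
None
```

The rack is standing in the drip tray, the hook rod is back in its stand, and I handed the job in at 31.75 s of the 64 s. The hand-in gave no verdict.

**What I did:** I took the small grey hook rod from the fork stand and hooked the rack's bar in the tank. I lifted until the bar met the roof, which I felt at about 4.5 N on top of the hanging weight. I then backed off about 1 mm, drew the bar past the clip and lifted the rack clear to about 177 mm. It went down gently in the tray, and the gripper never came near it.

**Last checks:**
- **Rack:** its centre measures (0.490, -0.249), within 3 mm of the tray's centre at about (0.488, -0.251). It looks upright in the scene picture, but I didn't measure its tilt.
- **Rod:** the flange lies level on the fork at 110 mm, as at the start, and sits about 1 mm from the fork's middle.
- **Bystanders:** all five show no shift between the first and last top pictures.
- **Gripper:** open, and clear of everything at hand-in.

**Disagreements and limits:**
- The arm drifted 1–3 mm sideways on long vertical moves, so I corrected it from measured positions along the way.
- Wrist-camera readings of the rod and the tank differed by up to about 1 mm between views.
- One plane fit on the raised rod's flange suggested a slight tilt, but the strip's position did not bear it out.
- Force readings carried roughly ±1 N of noise.

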